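Centre-punch the clamp dog and take it out of its T-slot

TASK

The steel clamp dog in the T-slot rail has to be drilled: take the automatic centre punch from its stand, hold it upright on the scribed cross on top of the dog and press straight down until it snaps (set it off nowhere else), then hang it back upright by its collar in the fork of the stand. After that slide the dog along the slot to the open end of the rail, so that it is clear of the lips but still on the rail's floor, lift it out and stand it upright in the steel tray. Leave the whetstone, the nut and the gem box where they are.

Things in the scene. Friction and masses are not known exactly. Their poses are not given: they have to be found in the camera images.
- punch: steel automatic centre punch, 118 mm long, 170 g, hanging upright in the stand. Origin on its axis at the underside of its collar, z up. Collar 28 mm across, z 0 to 5 mm; above it a square grip 16 x 16 mm (flats square to x and y), z 5 to 47, then a round cap 18 mm across, to z 56. Below: round barrel 14 mm across to z -40, nose 8 mm across to the tip. Pinch the flats just above the collar.
- punch_tip (a point): the point of the punch's nose; on the punch's axis, 62 mm below its origin when not pressed
- nose (a joint): travel of the nose into the barrel, m: 0 at rest, 0.010 fully in (hard stop). The push needed rises from about 3 N to 11 to 13 N at about 0.0067; then the punch trips: the push drops to about 4 N and the nose snaps fully in. It comes out by itself when the punch is lifted.
- stand: grey fixed stand, base 76 x 70 mm, post at its +x side with a level fork plate 44 mm wide, 8 mm thick, top 100 mm above the bench. The 18 mm wide slot opens to the stand's -x side; it ends 9 mm behind (+x) the slot centre, the tines 20 mm in front. Origin on the bench below the slot centre, z up.
- stand_seat (a point): slot centre at the fork plate's top, 100 mm above the bench; the punch's origin is here when it hangs in place, its collar on the plate, its barrel with 2 mm of room each side. The punch can be lifted straight up and lowered straight down.
- rail: fixed aluminium T-slot rail, 180 mm (x) x 50 mm. Origin at the centre of its underside; x along the slot to the open end. Floor 8 mm thick all along. Two lips, top 21 mm above the bench, 15 mm apart, cover the slot from the steel end stop (24 mm high, inner face at x = -80 mm) to x = +40 mm; from there to x = +90 mm only the bare floor, where the dog can stand and be lifted out.
- rail_open_end (a point): point on the rail's floor in the middle of the bare open end, x = +65 mm of the rail, 8 mm above the bench: with the dog's origin here it is clear of the lips and still on the floor
- dog: steel clamp dog, about 200 g, standing on the floor of the rail's slot. Origin at the centre of its underside, x along the slot as the rail's x, z up. Foot 34 x 24 x 6 mm under the lips, neck 10 mm wide, head 34 mm (x) x 28 mm (y), z 15 to 41 mm, above the lips: pinch it across the 28 mm. In the slot it has 2 mm of play up, 2.5 mm each side.
- mark (a point): centre of the dark scribed cross on top of the dog's head, 5 mm from the head's centre towards the end stop (dog's x = -5 mm, z = 41 mm)
- tray: shallow open fixed steel tray, 100 mm (x) x 120 mm (y), 20 mm high, walls and floor 4 mm. Origin at the centre of its underside.
- lap_machine: lapping machine with its disc, tall mast and overhead arm, up to 0.5 m high, fixed: bulky and solid, it fills the back of the bench at x above 0.6 m from y = -0.2 to 0.5 m (x above 0.53 m at y = 0.25 to 0.45 m). Carry things past in front of it in straight lines; a swing at long reach hits it.
- whetstone: two-layered dressing stone, 34 x 90 x 21 mm, bystander; origin at the centre of its underside
- nut: steel hexagon nut, 24 x 27 x 13 mm, bystander; origin at the centre of its underside
- gem_box: round clear gem box, 44 mm across, 20 mm high, bystander; origin at the centre of its underside
Mind the look-alikes: they are no part of the job. Leave any blue or orange look-alike of the dog alone.

How it is judged (in metres and radians):
On the way, in this order (a step that is already met when the one before it is completed fails the run):
1. the punch is lifted out of its stand (distance between punch and stand_seat above 0.03 m), for 0.1 s.
2. the punch, upright (within 0.15 rad) with its tip within 5 mm of the centre of the cross, trips (nose in by more than 8.5 mm) (value of joint nose above 0.0085 m and distance between punch_tip and mark below 0.005 m and angle between punch's own z axis and vertical below 0.15 rad), for 0.05 s.
3. the punch hangs upright in the fork of the stand again, let go (horizontal distance between punch and stand_seat below 0.008 m and height (world z) of punch between 0.096 and 0.105 m and angle between punch's own z axis and vertical below 0.1 rad and contact force between the fingers and punch below 0.1 N), for 0.2 s.
4. the dog has been slid along to the open end: clear of the lips, still on the rail's floor (x of dog in the frame of rail between 0.0565 and 0.1 m and z of dog in the frame of rail below 0.014 m and y of dog in the frame of rail between -0.015 and 0.015 m), for 0.05 s.
At the end, for the whole second after the job is handed in: The dog stands upright (within 0.1 rad) on the floor of the tray, inside its walls, at rest; the punch hangs upright (within 0.1 rad) by its collar in the fork, within 8 mm of the slot centre, collar on the plate; both let go (all of step 3 and contact force between the fingers and dog below 0.1 N and x of dog in the frame of tray between -0.046 and 0.046 m and y of dog in the frame of tray between -0.056 and 0.056 m and height (world z) of dog below 0.008 m and angle between dog's own z axis and vertical below 0.1 rad and linear speed of dog below 0.02 m/s and linear speed of punch below 0.03 m/s); the robot touches nothing.
It fails at once if the punch is set off anywhere but on the cross (tip more than 8 mm beside its centre) (value of joint nose above 0.0085 m and horizontal distance between punch_tip and mark above 0.008 m).
It fails at once if the whetstone, the nut or the gem box is moved by more than 20 mm (distance of any of whetstone, nut, gem_box from where it was at the start of the episode above 0.02 m).
It also fails if it takes over 72 s, if anything falls off the work surface, if the arm or the gripper's body presses on something with over 40 N, if the wrist force passes 120 N, or if a joint passes its speed limit or range.

ROBOT

A 6-joint arm with a two-finger parallel gripper is mounted at the origin on a cart in front of the work surface, level with it; the furniture and walls round the work are solid. World frame = base frame: x ahead of the robot, y to its left, z up, the work surface at z = 0. Lengths are in mm, angles in degrees, forces in N, time in s.
With the tool pointing down it reaches from about 300 to 850 mm from the base axis. Payload 4.2 kg.
Tool frame: the origin (TCP) lies between the finger pads; the fingertips stand 8 mm ahead of it and the grasp point (between the pads) lies 11 mm behind it; x points along the fingers, y is the direction in which the jaws open and shut, and the axes are right-handed (so a half turn about x gives the same grasp; the last joint's range is limited). The gripper opens to 91 mm and grips with 3 to 60 N. Pads are 32 mm wide; open, the fingers measure 118 mm over their backs; the gripper's body (76 mm by 178 mm) begins 60 mm behind the grasp point.
Start: joints at [-69.328, 18.312, 89.639, -0, 72.044, -1.146], TCP at [213.71, -533.826, 221.976] pointing down, gripper open.
Joint ranges: [-177.97, 177.97], [-48.28, 115.42], [12.27, 149.76], [-77.06, 257.06], [2.81, 150.46], [-146.56, 146.56]. Speed limits (degrees/s): [147.25, 147.25, 180, 180, 180, 180].

INTERFACE

Orientations are given as [roll, pitch, yaw] about the fixed x, y, z axes, in that order (R = Rz(yaw) Ry(pitch) Rx(roll)).
In Python, from workcell import env gives the robot as it stands.
- The arm moves only by the tool arm_command, never from a script. Its arguments are lists of equal length, an entry for each row: "slide": the shift along the tool's x, y, z in cm, a list of three; "turn": the turn, a rotation vector about the tool's x, y, z in rad, a list of three; "grip": the closure in counts, from 0 (fully open) to 255 (shut). A call has 1 to 20 rows; each row is the pose to reach, as a shift and turn from the pose commanded when the call began, along the tool's axes at that moment; what a row does not reach only later rows make up. A row lasts 1/12 s, in which the tool goes at most 41.7 mm and 7.16 degrees, less where a joint would pass 70% of its speed; a pose out of reach is approached as far as the arm can. A call with a gripper value outside its range is refused whole. The fingers move at their own pace and stop on an object; "newtons" is the grip in N (left out, the last holds). Time passes only in rows, so rows that repeat a pose let the fingers close. It gives the time, the measured TCP pose, the force and the opening at its end, in the units of the state.
- env.state(): the state, without advancing time (a new reading comes with each control period).
- env.grab_frame(name): name is "side" or "top"; returns (picture, depth): 400x640x3 uint8, red, green, blue; 400x640 float32, mm along the optical axis (not along the pixel's ray), 0 where there is no reading.
- env.calibration(name): a dict with "K" (3x3 intrinsics, pixels), "k1" (the pictures are not rectified: a ray, as slopes to the right and down, at radius r is drawn at 1 + k1 r^2 times it, then the intrinsics apply), "camera_from_world" (4x4, takes a point from world to camera coordinates). Camera axes: x right, y up, looking along -z (the intrinsics and any distortion apply to the point x, -y, -z); pixel columns grow to the right and rows downward; lengths in mm; the calibration is good to about 2 mm. A picture is of the moment at which its call begins. calibration takes no time and is no camera call.
- env.job_done(): hands the job in, once; it reports no verdict.
Trained networks look in the newest picture that a camera, given by its name, has taken for a name from the list of things; names that differ only in an ending like _2 or _b are one class to them, and where a whole thing is asked for, a point or a joint stands for the part that bears it (a point fixed in the world has none). Each returns a list of dicts, best first, with "p" (0 to 1); they miss things now and then, are a little off and sometimes report something else, mostly with a low value. They report only what shows in the picture. A call takes as long as a camera call. They do not tell look-alikes from the thing itself.
- env.search_frame(camera, label): "point" ([x, y, z] in mm, in world coordinates, good to about 4 mm: the middle of the surface that is visible of it).
The state is a dict: "time_s": time; "qpos": joint angles; "qvel": joint speeds; "effort": joint torques, N m; "ee_pos": TCP position; "ee_rot": TCP orientation; "force": force on the tool from outside, world axes, zero at the start; "torque": the same for the moment, N m; "gripper_width": finger opening in mm.
Only numpy, scipy, OpenCV 4.12 (cv2) and the standard library are available. Lean on these libraries where they do the work, as an engineer would, in place of code of your own. Each camera call takes 0.05 s, during which the arm holds its last target.

## Working session

There is one attempt and no reset: what is moved stays moved. The work goes in short steps, Python scripts to look and compute and a tool call to move; the robot and the scene stay as the last step left them, time stands still between calls to the robot, and variables do not carry over. Pictures are saved under pics/ and viewed, and the job is handed in when it is done.

Besides the shell and the picture viewer there is one more tool, called after "Emit:" by a JSON object that holds its "fn" and its "kwargs". arm_command: Moves the arm, as the interface text tells. Its arguments: {"type":"object","properties":{"slide":{"type":"array","items":{"type":"array","items":{"type":"number"}}},"turn":{"type":"array","items":{"type":"array","items":{"type":"number"}}},"grip":{"type":"array","items":{"type":"number"}},"newtons":{"type":"number"}},"required":["slide","turn","grip"]}

```bash
ls; mkdir -p pics
cat > h.py <<'E'
import numpy as np, cv2
from workcell import env
def grab(n,fn=None):
    p,d=env.grab_frame(n)
    if fn: cv2.imwrite('pics/'+fn,cv2.cvtColor(p,cv2.COLOR_RGB2BGR))
    np.savez('/tmp/%s.npz'%n,p=p,d=d)
    return p,d
def load(n):
    z=np.load('/tmp/%s.npz'%n); return z['p'],z['d']
def cloud(n,d):
    c=env.calibration(n);K=np.array(c['K']);T=np.linalg.inv(np.array(c['camera_from_world']))
    h,w=d.shape
    u,v=np.meshgrid(np.arange(w),np.arange(h))
    x=(u-K[0,2])/K[0,0]; y=(v-K[1,2])/K[1,1]
    xd,yd=x.copy(),y.copy()
    for _ in range(15):
        s=1+c['k1']*(x*x+y*y); x=xd/s;y=yd/s
    P=np.stack([x*d,-y*d,-d,np.ones_like(d)],-1)
    W=P@T.T
    W=W[...,:3]; W[d<=0]=np.nan
    return W
def proj(n,p):
    c=env.calibration(n);K=np.array(c['K']);T=np.array(c['camera_from_world'])
    q=T@np.append(p,1); x=q[0]/-q[2];y=-q[1]/-q[2]
    s=1+c['k1']*(x*x+y*y)
    return K[0,0]*x*s+K[0,2],K[1,1]*y*s+K[1,2]
E
python3 - <<'E'
from h import *
print(env.state())
for n in('side','top'):
    grab(n,n+'0.png'); c=env.calibration(n); print(n,c)
    for l in['punch','stand','rail','dog','mark','tray','whetstone','nut','gem_box']:
        print(l,[(np.round(r['point']).tolist(),round(r['p'],2)) for r in env.search_frame(n,l)[:4]])
print(env.state()['time_s'])
E
```

```text
pics
{'time_s': 0.0, 'qpos': array([-6.93294233e+01,  1.83525237e+01,  8.97065905e+01,  9.55228253e-04,
        7.20434082e+01, -1.14693463e+00]), 'qvel': array([-0.01524032,  0.06559939, -0.09222475,  0.04195192, -0.06214162,
        0.05973288]), 'effort': array([ 2.00866552e-04, -4.12466455e+01, -2.31970453e+01,  7.28727831e-02,
        4.57309652e-02, -1.70230164e-04]), 'ee_pos': array([ 213.52274052, -533.35718743,  221.11016992]), 'ee_rot': array([-91.65446306,  89.89747358, 110.16275301]), 'force': array([ 1.41234212, -0.50145765, -0.28107946]), 'torque': array([-0.02163509, -0.00750903,  0.01141576]), 'gripper_width': 91.26620593003801}
side {'K': array([[512.23090458,   0.        , 322.5545801 ],
       [  0.        , 512.23090458, 190.2668014 ],
       [  0.        ,   0.        ,   1.        ]]), 'k1': -0.030152999009481173, 'camera_from_world': array([[ 9.62779282e-01, -2.70172526e-01,  7.92843831e-03,
        -5.57709307e+02],
       [ 1.67403547e-01,  6.19071242e-01,  7.67285377e-01,
        -6.81213967e+01],
       [-2.12207697e-01, -7.37399216e-01,  6.41256805e-01,
  
[... 788 characters left out ...]
806896e-01, -1.21802836e-03,  6.61809227e-02,
        -5.36196720e+02],
       [-6.61886889e-02, -8.16462582e-03,  9.97773720e-01,
        -8.70594467e+02],
       [ 0.00000000e+00,  0.00000000e+00,  0.00000000e+00,
         1.00000000e+00]])}
punch [([613.0, -344.0, 132.0], 0.56)]
stand [([614.0, -342.0, 12.0], 0.68)]
rail [([475.0, 57.0, 21.0], 0.97)]
dog [([438.0, 219.0, 35.0], 0.62), ([440.0, 320.0, 44.0], 0.56), ([476.0, 91.0, 50.0], 0.52)]
mark [([440.0, 223.0, 38.0], 0.66), ([473.0, 89.0, 48.0], 0.59), ([442.0, 315.0, 39.0], 0.57)]
tray [([430.0, -204.0, 2.0], 0.56)]
whetstone [([564.0, -21.0, 19.0], 0.93)]
nut [([574.0, -138.0, 11.0], 0.5)]
gem_box [([451.0, -367.0, 21.0], 0.79)]
1.0
```

View pics/side0.png

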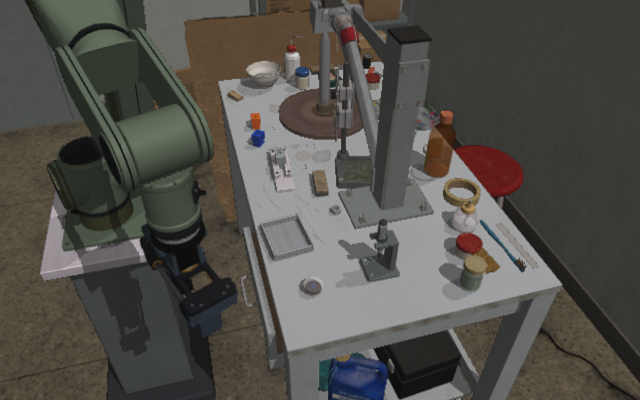

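View pics/top0.png

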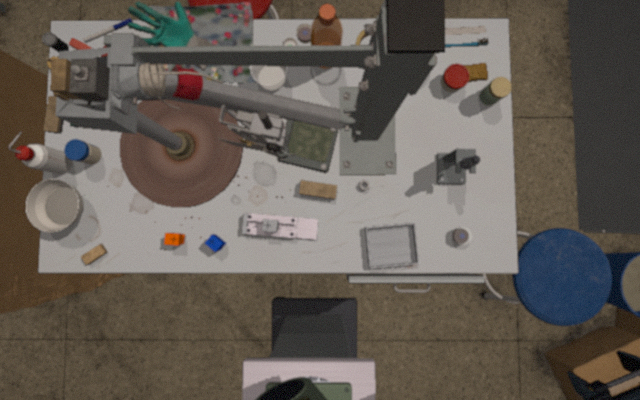

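The grey dog sits in the rail, at side (281,155) and top (268,227). The blue block at top (215,242) and the orange one at (173,240) are look-alikes to leave alone. I'll enlarge the crops before reaching for anything.

Run:
```python
from h import *
p,d=load('top'); s,ds=load('side')
def crop(a,x0,x1,y0,y1,w,h): return cv2.resize(a[y0:y1,x0:x1],(w,h),interpolation=cv2.INTER_CUBIC)
A=crop(p,230,330,205,245,800,320); B=crop(s,255,305,140,195,390,280); C=crop(s,355,405,215,285,400,280)
B=cv2.resize(B,(390,280))
out=np.zeros((600,800,3),np.uint8); out[:320]=A; out[320:,:390]=B; out[320:,400:]=C
cv2.imwrite('pics/c1.png',out[:,:,::-1])
W=cloud('top',d)
# rail height map
for v in range(212,244,2):
    print(v,[int(x) if x==x else -1 for x in W[v,236:324:2,2]])
c=W[228,240:320:6]; print(np.round(c))
```

```text
212 [0, 0, 0, -1, -2, 0, 0, 0, -3, 0, 0, 0, 0, 2, 0, -2, 0, -1, 0, 0, 0, 1, -2, 1, -1, -1, 0, -1, 0, -3, 0, 0, -2, 2, -1, 2, -1, 0, 3, 0, 0, 0, 0, -2]
214 [-1, 0, 0, 0, 23, 23, 21, 20, 19, 20, 18, 0, 2, -2, -1, 0, 3, 1, 0, -1, 1, -1, -1, -2, 0, 0, -1, 0, 0, -1, 1, -2, 0, 1, 0, 0, -1, 0, -2, 0, -3, -2, 0, -1]
216 [0, 3, 0, 0, 23, 23, 20, 21, 20, 20, 20, 20, 22, 21, 21, 20, 23, 20, 18, 20, 19, 19, 18, 2, 0, 0, 0, 0, -4, 0, 1, -4, 0, -1, 0, 1, -2, -1, 0, 1, 1, -2, 2, 0]
218 [1, 0, -1, 0, 21, 25, 21, 22, 24, 18, 20, 20, 20, 20, 20, 19, 22, 20, 22, 22, 21, 19, 18, 22, 17, 20, 21, 19, 21, 24, 20, 6, 6, 7, 1, 3, -1, 1, 1, -1, 0, 0, 0, 0]
220 [1, 0, -2, 0, 23, 23, 19, 25, 20, 19, 22, 20, 18, 22, 48, 48, 49, 48, 50, 47, 22, 22, 21, 22, 20, 19, 19, 22, 20, 21, 21, 6, 8, 7, 8, 9, 4, 6, 9, 8, 6, 2, -3, -1]
222 [-3, 0, 2, 0, 22, 21, 9, 7, 7, 8, 7, 7, 8, 8, 48, 48, 50, 49, 46, 50, 48, 19, 20, 17, 19, 21, 20, 18, 18, 19, 22, 12, 7, 7, 8, 7, 9, 8, 9, 7, 10, -1, -1, -1]
224 [0, 0, 0, 22, 23, 22, 9, 7, 9, 4, 9, 8, 6, 48, 50, 49, 49, 49, 46, 50, 51, 13, 9, 8, 8, 6, 8, 18, 21, 21, 21, 8, 7, 8, 6, 10, 6,
[... 1004 characters left out ...]
, -1, -1, -1, 1, 0, -3, 3, 0, -1, -1, -1, -1, 0, 1, 0, 0, -1, 0, -2, -1, -2, 0, -1, -2, 1, -2, 1, 1, 8, 7, 10, 7, 8, 6, 9, 7, 9, -1, 0, 0, 0]
240 [-2, -1, 0, 0, 0, -1, 0, 0, 0, 0, 0, -1, 0, 0, -2, 0, -1, 0, 0, -1, 0, -1, -1, 1, -1, 0, 0, 0, 0, -2, 0, -1, 1, 0, -1, -1, 1, -2, 0, -2, -3, -1, 0, -2]
242 [0, -1, 0, 0, 1, 0, -1, -1, 0, 1, 2, -1, -2, 0, -1, 0, 0, 1, 0, -3, 0, 1, 0, 0, 0, -2, -3, 3, 2, 2, 0, -1, 0, 0, -1, 0, -1, 1, 0, 1, 0, 0, -1, 0]
[[471. 169.  -1.]
 [471. 150.  21.]
 [471. 135.  19.]
 [471. 120.  22.]
 [471. 102.  48.]
 [471.  88.  48.]
 [471.  74.  49.]
 [471.  64.   7.]
 [471.  49.   8.]
 [471.  35.   8.]
 [471.  20.  11.]
 [471.   5.   6.]
 [471.  -9.   6.]
 [471. -24.  -2.]]
```

View pics/c1.png

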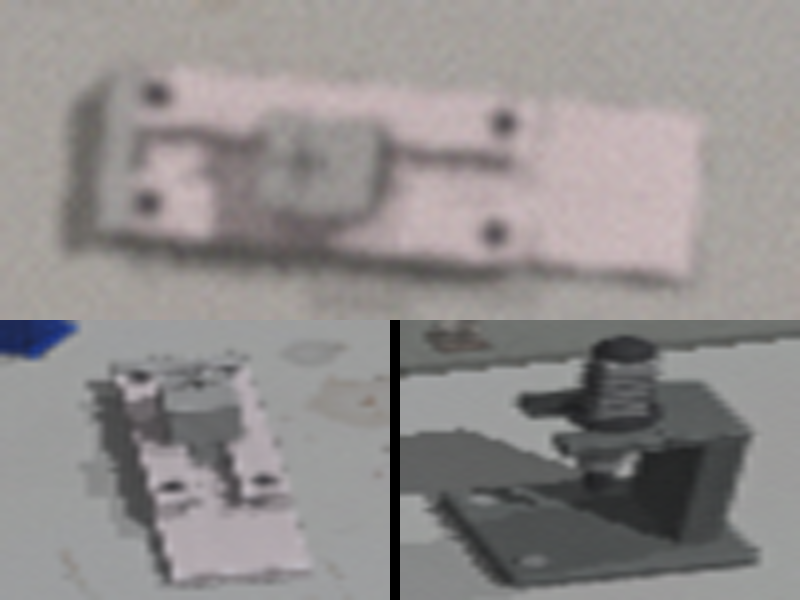

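The crop confirms the grey dog with the dark cross at crop (305,163), i.e. top pixel (268.1,225.4). The cross is on the end-stop side of the head, and the rail's open end points to -y. Next I fit rail, dog, stand, punch and tray from depth.

```bash
cat >> h.py <<'E'
def pix2plane(n,u,v,z):
    c=env.calibration(n);K=np.array(c['K']);T=np.linalg.inv(np.array(c['camera_from_world']))
    xd=(u-K[0,2])/K[0,0]; yd=(v-K[1,2])/K[1,1]; x,y=xd,yd
    for _ in range(15):
        s=1+c['k1']*(x*x+y*y); x=xd/s;y=yd/s
    o=T[:3,3]; r=T[:3,:3]@np.array([x,-y,-1.]); t=(z-o[2])/r[2]; return o+t*r
def sel(W,lo,hi):
    m=np.all((W>lo)&(W<hi),-1); return W[m]
def rect(P):
    r=cv2.minAreaRect(P[:,:2].astype(np.float32)); return np.round(r[0],1),np.round(r[1],1),round(r[2],1)
E
python3 - <<'E'
from h import *
for n in('top','side'):
    p,d=load(n); W=cloud(n,d)
    print(n)
    print('bench z',np.nanmedian(sel(W,[400,-120,-15],[500,-50,15])[:,2]))
    L=sel(W,[420,-50,17],[520,170,26]); print('lips',rect(L),len(L),np.median(L[:,2]))
    F=sel(W,[420,-50,5],[520,28,12]); print('floor',rect(F),len(F),np.median(F[:,2]))
    H=sel(W,[430,50,43],[510,130,56]); print('head',rect(H),len(H),np.median(H[:,2]),H.mean(0))
    S=sel(W,[560,-420,94],[680,-300,102]); print('fork',rect(S),len(S),S.mean(0))
    B=sel(W,[540,-440,4],[700,-280,16]); print('base',rect(B),len(B),np.median(B[:,2]))
    U=sel(W,[580,-400,108],[650,-310,165]); print('punch',rect(U),len(U),U[:,2].max(),U.mean(0))
    U=sel(W,[580,-400,151],[650,-310,165]); print('cap',rect(U),len(U),U[:,2].mean(),U.mean(0))
    T=sel(W,[350,-290,16],[500,-120,24]); print('tray',rect(T),len(T),T.mean(0))
    for q in ([450,-370,20],[563,-25,21],[574,-138,12]):
        print(q,sel(W,np.array(q)-[60,60,12],np.array(q)+[60,60,6]).mean(0).round())
print(pix2plane('top',268.1,225.4,49))
E
```

```text
top
bench z -0.35182946799108095
lips (array([477.4,  94.3]), array([130.1,  50.1]), 85.1) 721 21.0182801178687
floor (array([469.7,   4.5]), array([49.5, 49.9]), 85.6) 391 7.86393417604279
head (array([477.1,  90.4]), array([34.3, 27.9]), 85.2) 176 48.80504818987299 [476.94892696  89.77408906  48.80412298]
fork (array([ 619.7, -351. ]), array([45.2, 54.1]), 88.7) 298 [ 623.83408943 -347.31094303   99.63576367]
base (array([ 620.9, -361.4]), array([149.6, 115.8]), 5.1) 609 9.910472808838449
punch (array([ 613.3, -350.7]), array([18.1, 17.1]), 85.9) 141 157.34436115147037 [ 611.7463437  -347.29038205  139.87510205]
cap (array([ 612.7, -350.9]), array([15.7, 14.9]), 84.8) 53 154.45106223037348 [ 613.02379564 -350.18795342  154.45106223]
tray (array([ 428.9, -200.7]), array([ 99.9, 120.6]), 5.3) 316 [ 427.91061453 -201.62233191   19.60196033]
[450, -370, 20] [ 451. -369.   20.]
[563, -25, 21] [576. -26.  20.]
[574, -138, 12] [ 584. -138.    7.]
side
bench z -0.32691619393716564
lips (array([477.8,  92.3]), array([135.4,  50.6]), 85.4) 294 21.473442425575286
floor (array([475.9,   1.6]),
[... 155 characters left out ...]
48.94579352]
fork (array([ 620.5, -353.2]), array([46.7, 54.9]), 88.9) 243 [ 621.58443793 -358.64132618   99.03968642]
base (array([ 604.9, -343. ]), array([122.5, 110.3]), 14.5) 642 9.399320916274576
punch (array([ 613.1, -353.5]), array([18.8, 17.3]), 81.5) 167 158.55106807618665 [ 611.29959802 -356.76550431  134.51898718]
cap (array([ 611.9, -354.4]), array([13.3, 15. ]), 69.2) 34 154.2354459634777 [ 612.69067785 -353.99638219  154.23544596]
tray (array([ 429.3, -202.7]), array([100.5, 124.4]), 5.0) 262 [ 427.83420946 -205.02697621   19.26051945]
[450, -370, 20] [ 451. -374.   19.]
[563, -25, 21] [575. -33.  19.]
[574, -138, 12] [ 582. -139.    7.]
[477.29794858  92.21149648  49.        ]
```

```bash
python3 - <<'E'
from h import *
for n,c in(('top',(270,226,14)),('side',(281,155,14))):
    p,d=load(n); u,v,r=c
    g=cv2.cvtColor(p,cv2.COLOR_RGB2GRAY)
    q=proj(n,[477.1,90.4,49]); print(n,'head centre proj',q)
    C=p[v-r:v+r,u-r-6:u+r+6]
    C=cv2.resize(C,None,fx=18,fy=18,interpolation=cv2.INTER_CUBIC); C=cv2.convertScaleAbs(C,alpha=1.4)
    cx=np.array([-0.0840,-0.9965,0]);cy=np.array([.9965,-.084,0])
    # overlay predicted head rectangle & mark
    off=np.array([0,0,0]) if n=='top' else np.array([0,-3.2,0])
    f=lambda P:(int((proj(n,P)[0]-(u-r-6)+.5)*18),int((proj(n,P)[1]-(v-r)+.5)*18))
    o=np.array([477.1,90.4,49])+off
    pts=[f(o+a*cx+b*cy) for a,b in((17,14),(17,-14),(-17,-14),(-17,14))]
    C=C.copy();cv2.polylines(C,[np.array(pts)],True,(255,0,0),1); cv2.circle(C,f(o-5*cx),4,(0,255,0),1)
    cv2.imwrite('pics/m_%s.png'%n,C[:,:,::-1]); print(C.shape)
E
python3 -c "
import cv2,numpy as np
a=cv2.imread('pics/m_top.png');b=cv2.imread('pics/m_side.png')
o=np.hstack([a,b]);cv2.imwrite('pics/m2.png',cv2.resize(o,(800,int(o.shape[0]*800/o.shape[1]))))"
```

```text
top head centre proj (np.float64(268.87393441402435), np.float64(225.48445990045232))
(504, 720, 3)
side head centre proj (np.float64(279.67013821289305), np.float64(153.37154243093067))
(504, 720, 3)
```

View pics/m2.png

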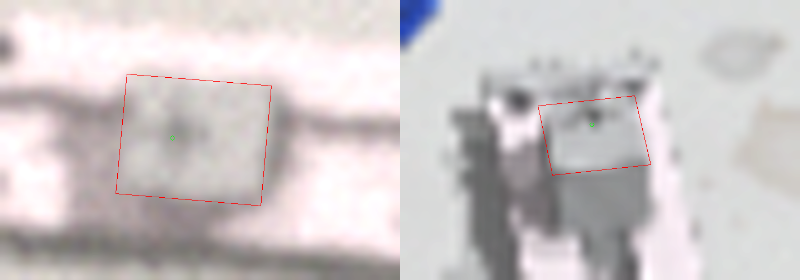

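Run:
```python
from h import *
print(pix2plane('top',267.6,224.7,49),pix2plane('side',279.8,152.0,49))
ims=[]
for n,o in(('top',(612.9,-350.7)),('side',(612.5,-354.0))):
    p,d=load(n); q=proj(n,[*o,130]); u,v=int(q[0]),int(q[1]); r=20
    C=cv2.resize(p[v-r:v+r,u-r:u+r],None,fx=10,fy=10,interpolation=cv2.INTER_CUBIC)
    C=cv2.convertScaleAbs(C,alpha=2.2).copy()
    f=lambda P:(int((proj(n,P)[0]-(u-r)+.5)*10),int((proj(n,P)[1]-(v-r)+.5)*10))
    for R,z,col in((9,156,(255,0,0)),(14,105,(0,255,0)),(14,100,(0,255,0))):
        cv2.polylines(C,[np.array([f(np.array([o[0]+R*np.cos(t),o[1]+R*np.sin(t),z])) for t in np.linspace(0,6.28,40)])],True,col,1)
    a=np.radians(5)
    ex=np.array([np.cos(a),np.sin(a),0]);ey=np.array([-np.sin(a),np.cos(a),0]);s=np.array([*o,100.])
    cv2.polylines(C,[np.array([f(s+x*ex+y*ey) for x,y in((-20,22),(-20,9),(9,9),(9,-9),(-20,-9),(-20,-22),(34,-22),(34,22))])],True,(0,200,255),1)
    ims.append(C)
cv2.imwrite('pics/p1.png',np.hstack(ims)[:,:,::-1])
```

```text
[478.93029012  93.39449572  49.        ] [478.85367848  96.87225279  49.        ]
```

View pics/p1.png

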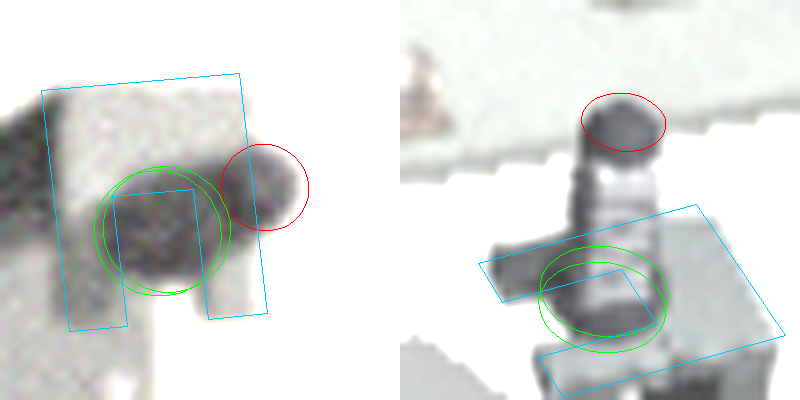

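```bash
cat >> h.py <<'E'
from scipy.spatial.transform import Rotation as Ro
def cur():
    s=env.state(); return np.array(s['ee_pos']),Ro.from_euler('xyz',s['ee_rot'],degrees=True),s
def goal(pos,jaw):
    "jaw: world angle deg of tool y, tool pointing down; prints slide cm & turn"
    p,R,s=cur(); a=np.radians(jaw)
    y=np.array([np.cos(a),np.sin(a),0]);x=np.array([0,0,-1.]);z=np.cross(x,y)
    G=Ro.from_matrix(np.stack([x,y,z],1))
    d=R.inv().apply(np.array(pos)-p)/10
    print('slide',d.round(2),'turn',(R.inv()*G).as_rotvec().round(3),'rows',np.linalg.norm(d)/4.17,np.degrees((R.inv()*G).magnitude())/7.16)
E
python3 - <<'E'
from h import *
p,R,s=cur();print(R.as_matrix().round(3),s['time_s'])
goal([613,-352.5,220],88.8);goal([613,-352.5,220],-91.2)
E
```

```text
[[ 0.     0.372 -0.928]
 [-0.    -0.928 -0.372]
 [-1.     0.     0.   ]] 1.0
slide [  0.2   -1.99 -43.81] turn [-2.74  0.   -0.  ] rows 10.5169099535857 21.924913089238284
slide [  0.2   -1.99 -43.81] turn [ 0.402 -0.    -0.   ] rows 10.5169099535857 3.214751764843297
```

Emit:
{"fn": "arm_command", "kwargs": {"slide": [[0,-0.3,-3.5],[0,-0.5,-7],[0,-0.6,-10.5],[0,-0.8,-14],[0,-0.9,-17.5],[0,-1,-21],[0,-1.1,-24.5],[0,-1.3,-28],[0,-1.5,-31.5],[0,-1.6,-35],[0.2,-1.8,-38.5],[0.2,-2,-41.5],[0.2,-2,-43.8],[0.2,-2,-43.8],[0.2,-2,-43.8],[0.2,-2,-43.8]], "turn": [[0,0,0],[0.05,0,0],[0.1,0,0],[0.15,0,0],[0.2,0,0],[0.25,0,0],[0.3,0,0],[0.35,0,0],[0.4,0,0],[0.402,0,0],[0.402,0,0],[0.402,0,0],[0.402,0,0],[0.402,0,0],[0.402,0,0],[0.402,0,0]], "grip": [0,0,0,0,0,0,0,0,0,0,0,0,0,0,0,0], "newtons": 30}}

```text
time_s: 2.33
ee_pos: [612.3, -352.7, 219.7]
ee_rot: [6.2, 89.9, -175.0]
force: [0.8, 1.1, 0.3]
gripper_width: 91.1
```

Run:
```python
from h import *
print(cur()[2])
a,_=grab('top');b,_=grab('side')
cv2.imwrite('pics/t1.png',np.hstack([cv2.resize(a[80:240,380:540],(400,400)),cv2.resize(b[150:300,310:460],(400,400))])[:,:,::-1])
goal([613,-352.5,116],-91.2)
```

```text
{'time_s': 2.3333, 'qpos': array([-3.08564502e+01,  3.06492100e+01,  7.00334733e+01, -3.63379528e-02,
        7.93668078e+01,  6.03679265e+01]), 'qvel': array([-0.98069679, -0.69986069,  0.39093867,  0.07937568, -0.08364681,
        0.01635639]), 'effort': array([ 9.44571532e-01, -5.29326296e+01, -2.44066787e+01,  1.27342287e-01,
       -7.55210593e-02, -3.29609584e-04]), 'ee_pos': array([ 612.29766199, -352.66253521,  219.70400266]), 'ee_rot': array([   6.17753437,   89.93897015, -175.04012179]), 'force': array([0.7661475 , 1.1079444 , 0.30328407]), 'torque': array([-0.0377985 ,  0.01776975,  0.02085185]), 'gripper_width': 91.13905205116664}
slide [10.42 -0.07 -0.12] turn [-0.001  0.    -0.   ] rows 2.4986476830260265 0.012372307149238327
```

View pics/t1.png

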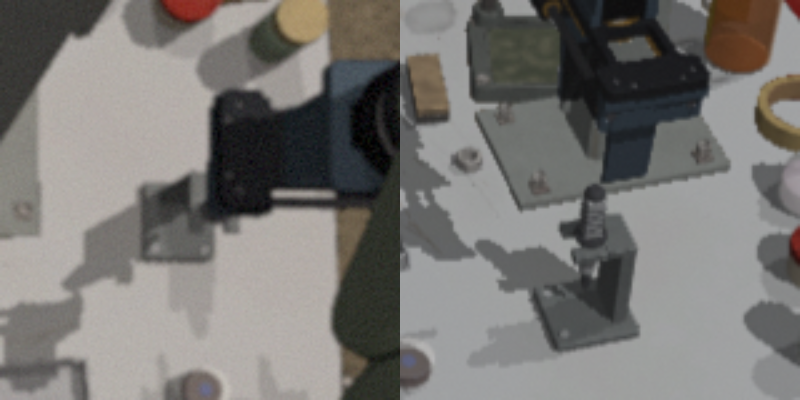

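Run:
```python
from h import *
p,R,s=cur()
b,d=load('side');C=cv2.resize(b[130:260,320:470],(720,624),interpolation=cv2.INTER_CUBIC)[:600].copy()
k=4.8
f=lambda P:(int((proj('side',P)[0]-320+.5)*k),int((proj('side',P)[1]-130+.5)*k))
for y in(-45.5,0,45.5):
  for x in (8,-11,-60):
    cv2.circle(C,f(p+R.apply([x,y,0])),4,(255,0,0) if y else (0,255,0),1)
for y in (-59,-45.5,45.5,59):
    cv2.line(C,f(p+R.apply([8,y,-16])),f(p+R.apply([8,y,16])),(255,255,0),1)
cv2.imwrite('pics/t2.png',C[:,:,::-1])
```

```text
(no output)
```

View pics/t2.png

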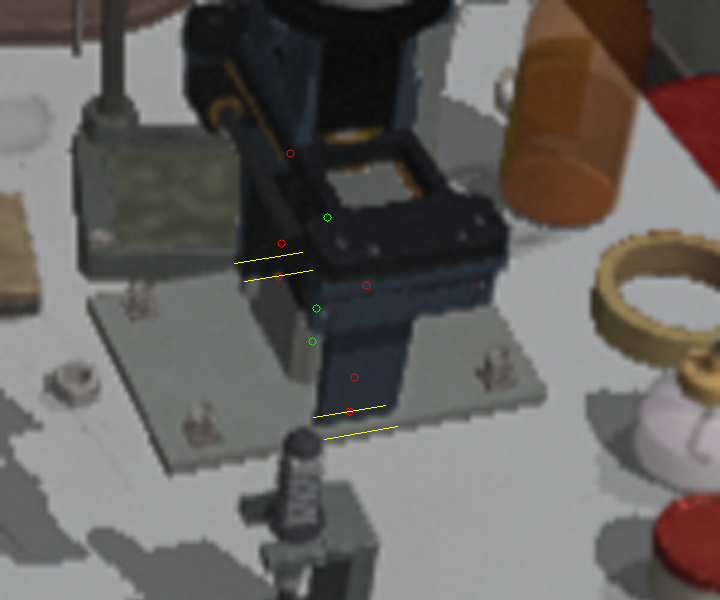

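Emit:
{"fn": "arm_command", "kwargs": {"slide": [[2,0,-0.1],[4,0,-0.1],[6,0,-0.1],[8,0,-0.1],[9,0,-0.1],[9.8,0,-0.1],[10.4,0,-0.1],[10.4,0,-0.1],[10.4,0,-0.1]], "turn": [[0,0,0],[0,0,0],[0,0,0],[0,0,0],[0,0,0],[0,0,0],[0,0,0],[0,0,0],[0,0,0]], "grip": [0,0,0,0,0,0,0,0,0]}}

```text
time_s: 3.18
ee_pos: [614.2, -352.9, 116.7]
ee_rot: [148.2, 89.9, -33.0]
force: [-0.6, -0.2, 0.4]
gripper_width: 90.9
```

Run:
```python
from h import *
b,d=grab('side');cv2.imwrite('pics/t3.png',cv2.resize(b[180:280,340:440],(600,600),interpolation=cv2.INTER_CUBIC)[:,:,::-1])
goal([612.8,-352.5,116],-91.2)
```

```text
slide [ 0.11 -0.03  0.16] turn [-0.    -0.002 -0.001] rows 0.04798320634593152 0.016619790109746475
```

View pics/t3.png

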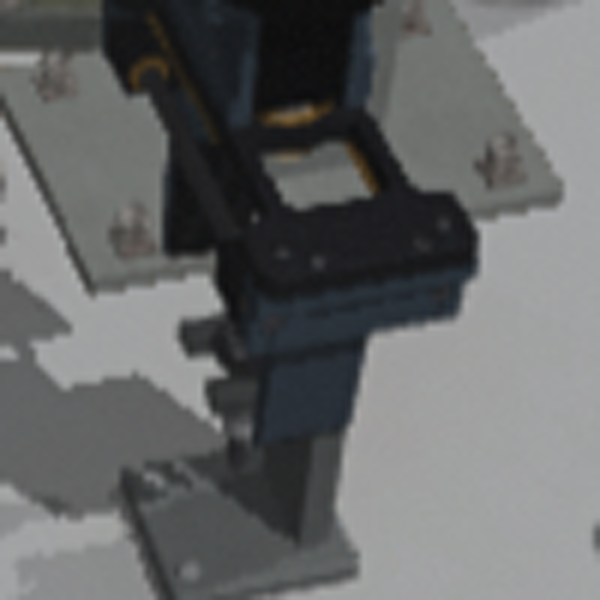

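Emit:
{"fn": "arm_command", "kwargs": {"slide": [[0.1,0,0.1],[0.1,0,0.15],[0.1,0,0.15],[0.1,0,0.15],[0.1,0,0.15],[0.1,0,0.15],[0.1,0,0.15],[0.1,0,0.15],[0.1,0,0.15],[0.1,0,0.15],[0.1,0,0.15],[0.1,0,0.15],[0.1,0,0.15],[0.1,0,0.15],[0.1,0,0.15],[0.1,0,0.15]], "turn": [[0,0,0],[0,0,0],[0,0,0],[0,0,0],[0,0,0],[0,0,0],[0,0,0],[0,0,0],[0,0,0],[0,0,0],[0,0,0],[0,0,0],[0,0,0],[0,0,0],[0,0,0],[0,0,0]], "grip": [0,0,80,120,150,170,190,200,210,220,230,240,255,255,255,255], "newtons": 15}}

```text
time_s: 4.57
ee_pos: [612.3, -352.4, 114.9]
ee_rot: [-43.5, 90.0, 135.2]
force: [-0.1, 0.4, -0.5]
gripper_width: 16.6
```

Run:
```python
from h import *
print(cur()[2])
b,d=grab('side');cv2.imwrite('pics/t4.png',cv2.resize(b[180:280,340:440],(600,600),interpolation=cv2.INTER_CUBIC)[:,:,::-1])
```

```text
{'time_s': 4.5667, 'qpos': array([-3.08515561e+01,  3.42334872e+01,  7.89068325e+01,  3.78606646e-03,
        6.68737375e+01,  6.03622858e+01]), 'qvel': array([ 0.00866814, -0.09994832,  0.08120199,  0.05845156,  0.11334535,
       -0.02440667]), 'effort': array([-2.46320413e-01, -5.48332107e+01, -2.25907052e+01, -2.74502632e-02,
       -1.11797776e-01,  1.92922421e-04]), 'ee_pos': array([ 612.34573875, -352.35986057,  114.86280006]), 'ee_rot': array([-43.5478918 ,  89.98551808, 135.23677884]), 'force': array([-0.12954562,  0.37930616, -0.48983504]), 'torque': array([0.11082336, 0.05762344, 0.01058842]), 'gripper_width': 16.622724213878882}
```

View pics/t4.png

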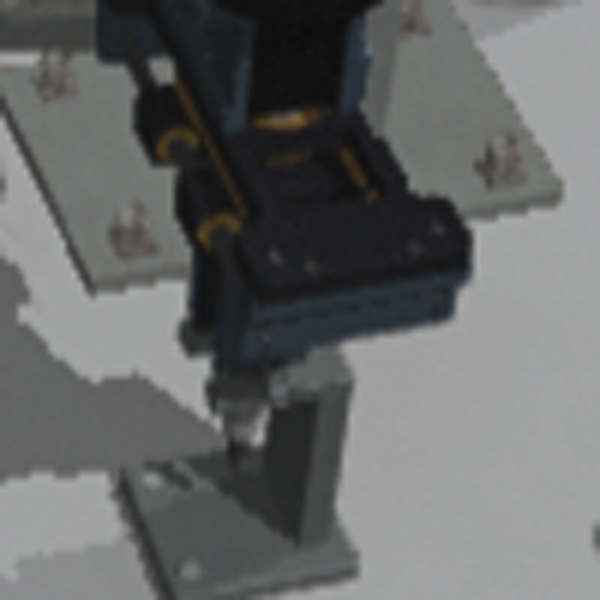

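Emit:
{"fn": "arm_command", "kwargs": {"slide": [[0,0,0],[0,0,0],[-0.5,0,0],[-1.5,0,0],[-2.5,0,0],[-3.5,0,0],[-4.5,0,0],[-5.5,0,0],[-6.5,0,0],[-7.5,0,0],[-8.5,0,0],[-8.5,0,0],[-8.5,0,0],[-8.5,0,0]], "turn": [[0,0,0],[0,0,0],[0,0,0],[0,0,0],[0,0,0],[0,0,0],[0,0,0],[0,0,0],[0,0,0],[0,0,0],[0,0,0],[0,0,0],[0,0,0],[0,0,0]], "grip": [255,255,255,255,255,255,255,255,255,255,255,255,255,255], "newtons": 50}}

```text
time_s: 5.78
ee_pos: [612.1, -352.3, 199.5]
ee_rot: [-23.1, 89.9, 155.7]
force: [-0.0, 0.2, -1.3]
gripper_width: 15.9
```

Run:
```python
from h import *
p,R,s=cur();print(s['ee_pos'],s['gripper_width'],s['force'],R.as_matrix().round(3))
b,d=grab('side');cv2.imwrite('pics/t5.png',cv2.resize(b[150:280,330:460],(600,600),interpolation=cv2.INTER_CUBIC)[:,:,::-1])
goal([478.5,-300,200],-91.2);goal([478.5,94,200],-91.2)
```

```text
[ 612.11389409 -352.31316787  199.4592563 ] 15.868037141821844 [-0.02895278  0.16384491 -1.29345724] [[-0.001 -0.021 -1.   ]
 [ 0.    -1.     0.021]
 [-1.    -0.     0.001]]
slide [-0.07 -4.94 13.46] turn [-0.     0.002  0.001] rows 3.4381434094279637 0.01359634299527785
slide [-4.000e-02 -4.433e+01  1.429e+01] turn [-0.     0.002  0.001] rows 11.16945638039944 0.01359634299527785
```

View pics/t5.png

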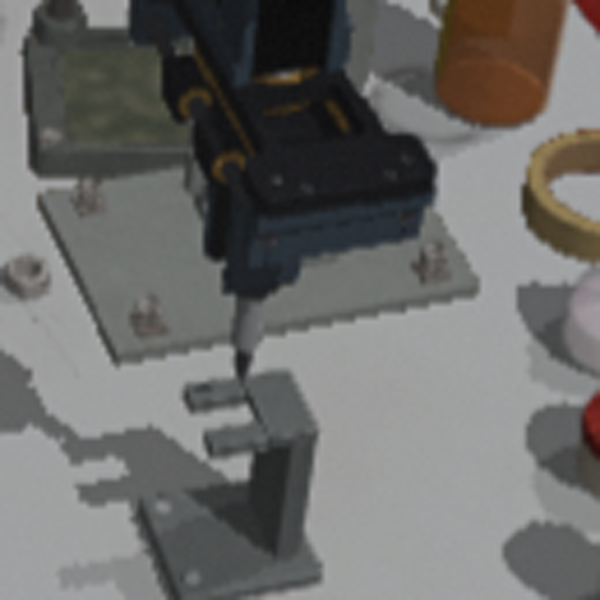

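Emit:
{"fn": "arm_command", "kwargs": {"slide": [[0,-0.3,2.5],[0,-1,5],[0,-2,7.5],[0,-3.5,10],[0,-5.5,12],[0,-8,13],[0,-11,13.5],[0,-14,13.7],[0,-17,13.8],[0,-20,13.9],[0,-23,14],[0,-26,14],[0,-29,14.1],[0,-32,14.2],[0,-35,14.3],[0,-38,14.3],[0,-40.5,14.3],[0,-42.5,14.3],[0,-43.8,14.35],[0,-44.2,14.35]], "turn": [[0,0,0],[0,0,0],[0,0,0],[0,0,0],[0,0,0],[0,0,0],[0,0,0],[0,0,0],[0,0,0],[0,0,0],[0,0,0],[0,0,0],[0,0,0],[0,0,0],[0,0,0],[0,0,0],[0,0,0],[0,0,0],[0,0,0],[0,0,0]], "grip": [255,255,255,255,255,255,255,255,255,255,255,255,255,255,255,255,255,255,255,255]}}

```text
time_s: 7.5
ee_pos: [477.8, 94.3, 199.4]
ee_rot: [-19.6, 89.9, 159.3]
force: [-0.5, -0.4, -1.5]
gripper_width: 16.1
```

Emit:
{"fn": "arm_command", "kwargs": {"slide": [[2,0,0],[4,0,0],[5.5,0,0],[6.3,0,0],[6.3,0,0],[6.3,0,0]], "turn": [[0,0,0],[0,0,0],[0,0,0],[0,0,0],[0,0,0],[0,0,0]], "grip": [255,255,255,255,255,255]}}

```text
time_s: 8.0
ee_pos: [478.4, 92.1, 136.9]
ee_rot: [43.8, 90.0, -137.5]
force: [0.1, 0.0, -1.6]
gripper_width: 16.3
```

Run:
```python
from h import *
p,R,s=cur();print(s['ee_pos'],s['gripper_width'],s['force'],s['time_s'])
ims=[]
for n in('side','top'):
    b,d=grab(n)
    q=proj(n,[478,92.7,49]);u,v=int(q[0]),int(q[1]);r=25
    ims.append(cv2.resize(b[v-r:v+r,u-r:u+r],(400,400),interpolation=cv2.INTER_CUBIC)); print(n,u-r,v-r)
cv2.imwrite('pics/t6.png',np.hstack(ims)[:,:,::-1])
```

```text
[478.43114846  92.08414287 136.94416668] 16.266715301210038 [ 0.0515648   0.04971002 -1.60213705] 8.0
side 254 127
top 242 200
```

View pics/t6.png

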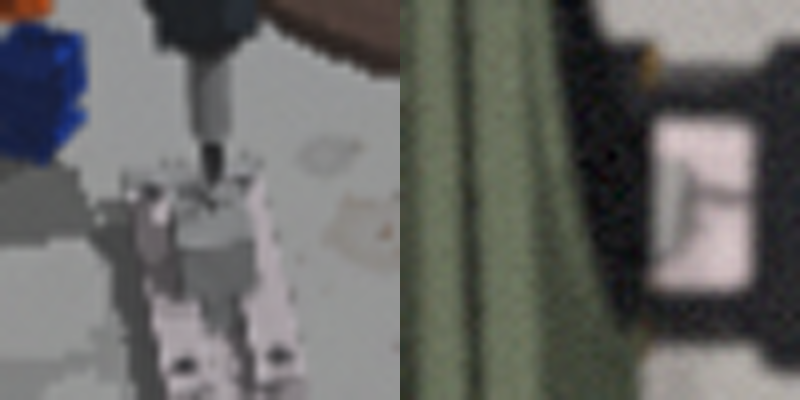

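Run:
```python
from h import *
b,d=load('side');n='side'
p,R,s=cur()
u0,v0=266,135;k=20
C=cv2.resize(b[v0:v0+30,u0:u0+32],None,fx=k,fy=k,interpolation=cv2.INTER_CUBIC);C=cv2.convertScaleAbs(C,alpha=1.3).copy()
f=lambda P:(int((proj(n,P)[0]-u0+.5)*k),int((proj(n,P)[1]-v0+.5)*k))
t=p.copy();
for z,c in((60,(255,0,0)),(49,(0,255,0))): cv2.circle(C,f([t[0],t[1],z]),5,c,1)
cv2.line(C,f([*p[:2],60]),f([*p[:2],105]),(255,0,0),1)
cv2.imwrite('pics/t7.png',C[:,:,::-1])
```

```text
(no output)
```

View pics/t7.png

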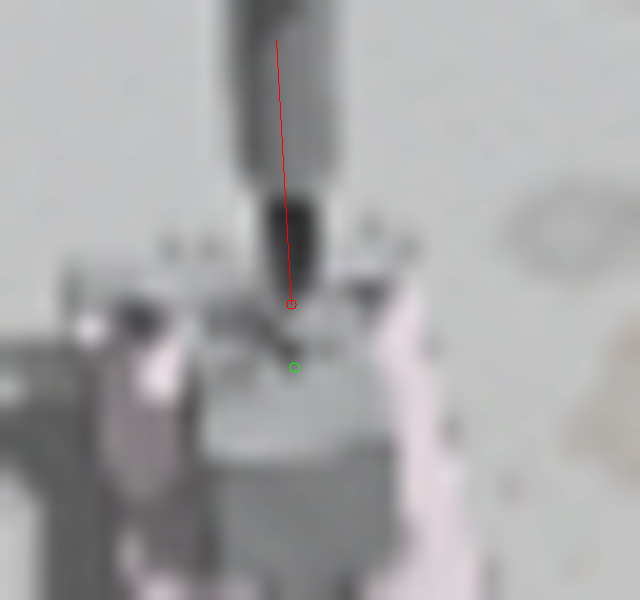

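```bash
cat > av.py <<'E'
from h import *
import sys
def av(n,N=10): return np.mean([env.grab_frame(n)[0].astype(np.float32) for _ in range(N)],0)
E
python3 - <<'E'
from av import *
A=av('side');np.save('/tmp/av1.npy',A)
n='side'; p,R,s=cur();print(p,s['time_s'])
u0,v0=268,143;k=30
C=cv2.resize(A[v0:v0+20,u0:u0+26],None,fx=k,fy=k,interpolation=cv2.INTER_NEAREST);C=np.clip((C-60)*1.6,0,255).astype(np.uint8).copy()
f=lambda P:(int((proj(n,P)[0]-u0+.5)*k),int((proj(n,P)[1]-v0+.5)*k))
for z,c in((p[2]-76.9,(255,0,0)),(49,(0,255,0))): cv2.circle(C,f([p[0],p[1],z]),5,c,1)
ux=np.array([-.084,-.9965,0]);uy=np.array([.9965,-.084,0])
for my in (92.1,95.5):
    m=np.array([478,my,49.]);h=m+5*ux
    cv2.polylines(C,[np.array([f(h+a*ux+b*uy) for a,b in((17,14),(17,-14),(-17,-14),(-17,14))])],True,(255,0,0) if my<93 else (0,0,255),1)
cv2.imwrite('pics/t8.png',C[:,:,::-1])
E
```

```text
[478.34047819  92.50110503 137.02264635] 8.6
```

View pics/t8.png

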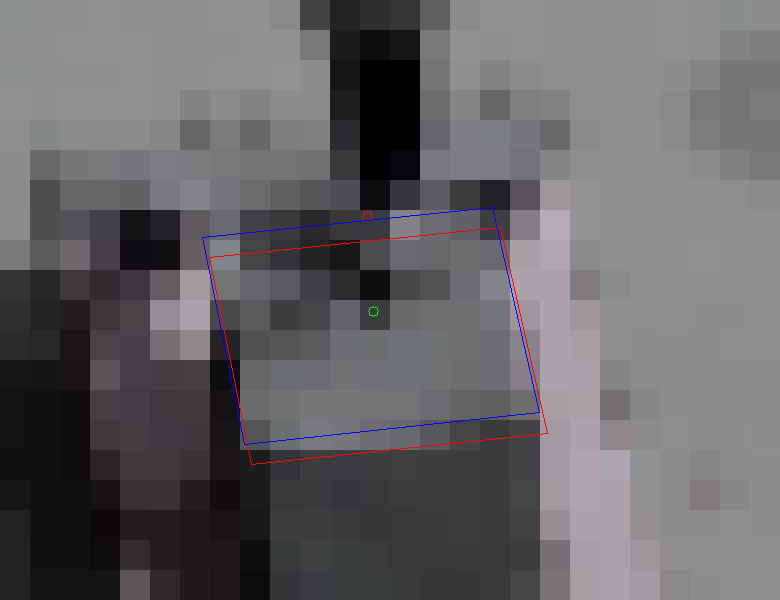

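Run:
```python
from h import *
goal([477.2,94.4,128.5],-91.2)
```

```text
slide [ 0.85 -0.19  0.12] turn [-0. -0. -0.] rows 0.2111701001834748 0.0023047881260809563
```

Emit:
{"fn": "arm_command", "kwargs": {"slide": [[0,-0.2,0.1],[0.3,-0.2,0.12],[0.6,-0.2,0.12],[0.85,-0.2,0.12],[0.85,-0.2,0.12],[0.85,-0.2,0.12],[0.85,-0.2,0.12]], "turn": [[0,0,0],[0,0,0],[0,0,0],[0,0,0],[0,0,0],[0,0,0],[0,0,0]], "grip": [255,255,255,255,255,255,255]}}

```text
time_s: 9.18
ee_pos: [477.2, 94.5, 128.4]
ee_rot: [71.8, 90.0, -109.4]
force: [-1.1, -0.6, -1.7]
gripper_width: 16.0
```

Run:
```python
from av import *
A=av('side',8);np.save('/tmp/av2.npy',A)
n='side'; p,R,s=cur();print(p,s['time_s'],R.as_matrix().round(3)[:,0])
u0,v0=268,143;k=30
C=cv2.resize(A[v0:v0+20,u0:u0+26],None,fx=k,fy=k,interpolation=cv2.INTER_CUBIC);C=np.clip((C-60)*1.6,0,255).astype(np.uint8).copy()
f=lambda P:(int((proj(n,P)[0]-u0+.5)*k),int((proj(n,P)[1]-v0+.5)*k))
for z,c in((p[2]-76.9,(255,0,0)),(49,(0,255,0))): cv2.circle(C,f([p[0],p[1],z]),5,c,1)
cv2.imwrite('pics/t9.png',C[:,:,::-1])
goal([477.2,94.4,128.5],-91.2)
```

```text
[477.18534562  94.50176705 128.48309296] 9.5833 [ 0. -0. -1.]
slide [-0.    0.01 -0.  ] turn [-0. -0. -0.] rows 0.0024987424626349473 0.0028345495261815866
```

View pics/t9.png

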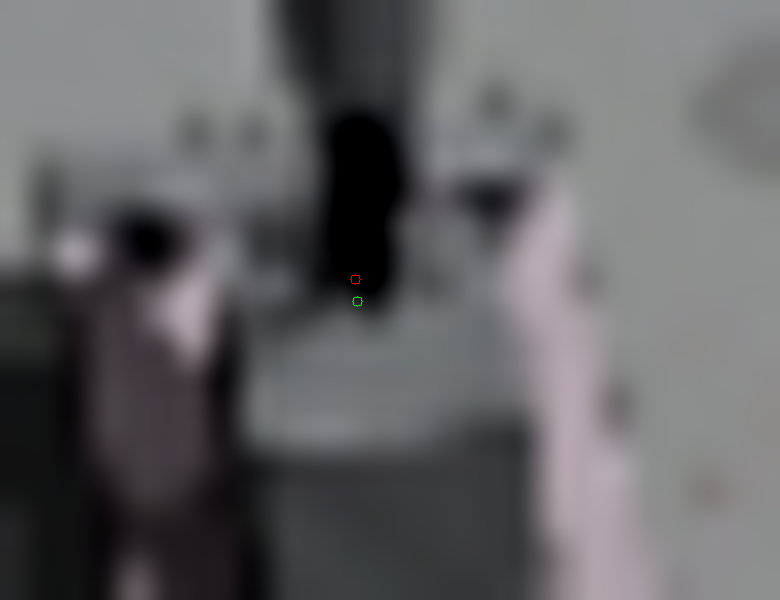

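Emit:
{"fn": "arm_command", "kwargs": {"slide": [[0.1,0,0],[0.2,0,0],[0.3,0,0],[0.4,0,0],[0.5,0,0],[0.6,0,0],[0.7,0,0],[0.75,0,0],[0.8,0,0],[0.8,0,0]], "turn": [[0,0,0],[0,0,0],[0,0,0],[0,0,0],[0,0,0],[0,0,0],[0,0,0],[0,0,0],[0,0,0],[0,0,0]], "grip": [255,255,255,255,255,255,255,255,255,255]}}

```text
time_s: 10.42
ee_pos: [477.2, 94.5, 120.4]
ee_rot: [154.2, 90.0, -27.0]
force: [-1.2, 0.2, 1.7]
gripper_width: 16.0
```

Emit:
{"fn": "arm_command", "kwargs": {"slide": [[0.05,0,0],[0.1,0,0],[0.15,0,0],[0.2,0,0],[0.2,0,0]], "turn": [[0,0,0],[0,0,0],[0,0,0],[0,0,0],[0,0,0]], "grip": [255,255,255,255,255]}}

```text
time_s: 10.83
ee_pos: [477.2, 94.5, 118.5]
ee_rot: [165.6, 90.0, -15.6]
force: [0.1, -0.8, 2.9]
gripper_width: 15.9
```

Run:
```python
from av import *
A=av('side',6)
n='side'; p,R,s=cur();print(p,s['force'],s['time_s'],R.as_matrix().round(3)[:,0])
u0,v0=261,130;k=18
C=cv2.resize(A[v0:v0+33,u0:u0+40],None,fx=k,fy=k,interpolation=cv2.INTER_CUBIC);C=np.clip((C-40)*1.6,0,255).astype(np.uint8).copy()
cv2.imwrite('pics/t10.png',C[:,:,::-1])
```

```text
[477.20940849  94.52595388 118.50045211] [-0.81058843 -0.49696383  3.26526928] 11.1333 [ 0. -0. -1.]
```

View pics/t10.png

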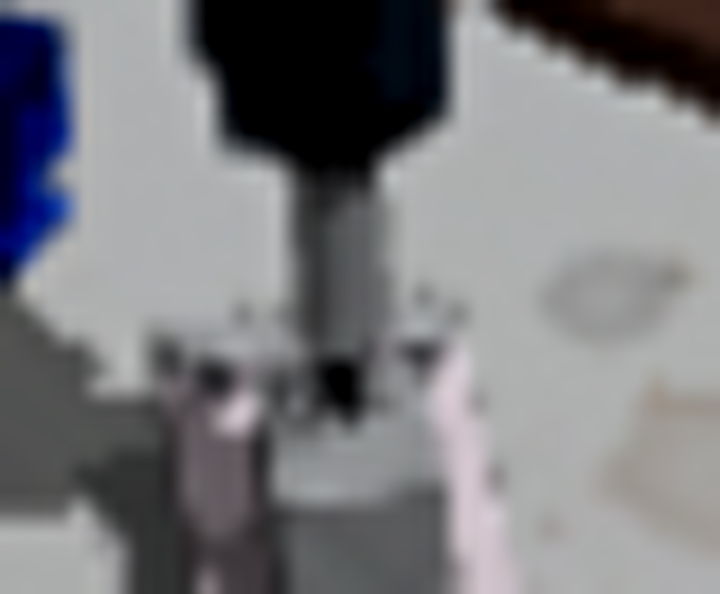

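Emit:
{"fn": "arm_command", "kwargs": {"slide": [[0.05,0,0],[0.1,0,0],[0.15,0,0],[0.17,0,0],[0.17,0,0]], "turn": [[0,0,0],[0,0,0],[0,0,0],[0,0,0],[0,0,0]], "grip": [255,255,255,255,255]}}

```text
time_s: 11.55
ee_pos: [477.1, 94.5, 116.6]
ee_rot: [108.5, 90.0, -72.7]
force: [0.1, -0.3, 1.5]
gripper_width: 16.2
```

Emit:
{"fn": "arm_command", "kwargs": {"slide": [[0.05,0,0],[0.1,0,0],[0.1,0,0],[0.1,0,0]], "turn": [[0,0,0],[0,0,0],[0,0,0],[0,0,0]], "grip": [255,255,255,255]}}

```text
time_s: 11.88
ee_pos: [477.3, 94.5, 115.9]
ee_rot: [-179.4, 90.0, -0.6]
force: [-0.1, 0.3, 5.1]
gripper_width: 16.0
```

Emit:
{"fn": "arm_command", "kwargs": {"slide": [[0.05,0,0],[0.1,0,0],[0.1,0,0],[0.1,0,0]], "turn": [[0,0,0],[0,0,0],[0,0,0],[0,0,0]], "grip": [255,255,255,255]}}

```text
time_s: 12.22
ee_pos: [477.3, 94.6, 115.1]
ee_rot: [-173.3, 90.0, 5.5]
force: [-1.6, -0.3, 6.9]
gripper_width: 16.1
```

Run:
```python
from av import *
A=av('side',6)
n='side'; p,R,s=cur();print(p,s['force'],s['time_s'],R.as_matrix().round(3)[:,0])
u0,v0=261,130;k=18
C=cv2.resize(A[v0:v0+33,u0:u0+40],None,fx=k,fy=k,interpolation=cv2.INTER_CUBIC);C=np.clip((C-40)*1.6,0,255).astype(np.uint8).copy()
cv2.imwrite('pics/t11.png',C[:,:,::-1])
```

```text
[477.35095822  94.55832273 115.14247206] [-0.78545718  0.21925648  6.8728907 ] 12.5167 [ 0.001  0.    -1.   ]
```

View pics/t11.png

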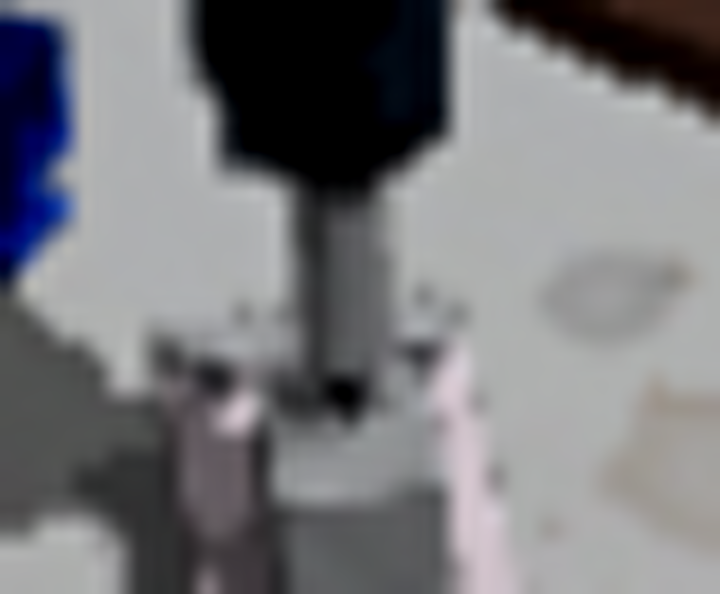

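```bash
cat > f.py <<'E'
from h import *
F=[];P=[];E=[]
for _ in range(6):
    env.grab_frame('side'); s=env.state(); F.append(s['force']);P.append(s['ee_pos']);E.append(s['effort'])
print(np.mean(F,0).round(2),np.std(F,0).round(2),np.mean(P,0).round(2),np.mean(E,0).round(2),s['time_s'],s['gripper_width'])
E
python3 f.py
```

```text
[-1.09  0.13  6.27] [0.37 0.62 0.58] [477.35  94.55 115.13] [-7.000e-02 -3.216e+01 -1.782e+01 -2.000e-02 -4.200e-01  0.000e+00] 12.8167 15.786123457352831
```

Emit:
{"fn": "arm_command", "kwargs": {"slide": [[0.05,0,0],[0.1,0,0],[0.1,0,0],[0.1,0,0]], "turn": [[0,0,0],[0,0,0],[0,0,0],[0,0,0]], "grip": [255,255,255,255]}}

```text
time_s: 13.15
ee_pos: [477.6, 94.6, 114.8]
ee_rot: [-170.8, 89.9, 8.0]
force: [-2.0, -0.2, 10.6]
gripper_width: 16.2
```

```bash
python3 f.py
```

```text
[-1.93 -0.19 10.85] [0.4  0.69 0.27] [477.55  94.59 114.79] [-9.000e-02 -3.013e+01 -1.701e+01 -2.000e-02 -7.700e-01  0.000e+00] 13.45 15.95719454493065
```

Emit:
{"fn": "arm_command", "kwargs": {"slide": [[0.05,0,0],[0.1,0,0],[0.1,0,0],[0.1,0,0]], "turn": [[0,0,0],[0,0,0],[0,0,0],[0,0,0]], "grip": [255,255,255,255]}}

```text
time_s: 13.78
ee_pos: [477.8, 94.7, 114.5]
ee_rot: [-169.9, 89.9, 8.9]
force: [-2.1, -0.8, 16.4]
gripper_width: 15.8
```

```bash
python3 f.py; python3 -c "
from h import *
p,R,s=cur();print(R.as_matrix().round(4)[:,0])"
```

```text
[-2.62 -0.41 14.83] [0.4  0.64 0.52] [477.79  94.64 114.48] [ -0.11 -28.05 -16.17  -0.03  -1.13   0.  ] 14.0833 16.079769838471137
[ 2.1e-03  3.0e-04 -1.0e+00]
```

The net push is now 16.5 N, above the 13 N trip ceiling, and it rises stiffly. So the nose is on its hard stop and the punch has snapped. I'll lift it and carry it back.

Emit:
{"fn": "arm_command", "kwargs": {"slide": [[-0.3,0,0],[-0.7,0,0],[-1.2,0,0],[-2,0,0],[-3.5,0,0],[-5,0,0],[-6.5,0,0],[-8,0,0],[-8.7,0,0],[-8.7,0,0],[-8.7,0,0]], "turn": [[0,0,0],[0,0,0],[0,0,0],[0,0,0],[0,0,0],[0,0,0],[0,0,0],[0,0,0],[0,0,0],[0,0,0],[0,0,0]], "grip": [255,255,255,255,255,255,255,255,255,255,255]}}

```text
time_s: 15.0
ee_pos: [476.8, 94.4, 199.3]
ee_rot: [17.7, 90.0, -163.5]
force: [-0.1, -0.4, -1.6]
gripper_width: 16.0
```

Run:
```python
from av import *
A=av('side',4)
n='side'; p,R,s=cur();print(p,s['force'],s['time_s'],R.as_matrix().round(3)[:,0])
u0,v0=255,105;k=12
C=cv2.resize(A[v0:v0+50,u0:u0+50],None,fx=k,fy=k,interpolation=cv2.INTER_CUBIC);C=np.clip(C*1.4,0,255).astype(np.uint8).copy()
f=lambda P:(int((proj(n,P)[0]-u0+.5)*k),int((proj(n,P)[1]-v0+.5)*k))
cv2.circle(C,f([p[0],p[1],p[2]-76.9]),5,(255,0,0),1)
cv2.imwrite('pics/t12.png',C[:,:,::-1])
goal([612.2,-352.4,200],-91.2)
```

```text
[476.48238734  94.38465894 198.68356644] [-0.03663808  0.16060482 -1.80868264] 15.2 [-0.002 -0.    -1.   ]
slide [ -0.14  44.38 -14.52] turn [-0.     0.002 -0.001] rows 11.197719301419696 0.018459148776839386
```

View pics/t12.png

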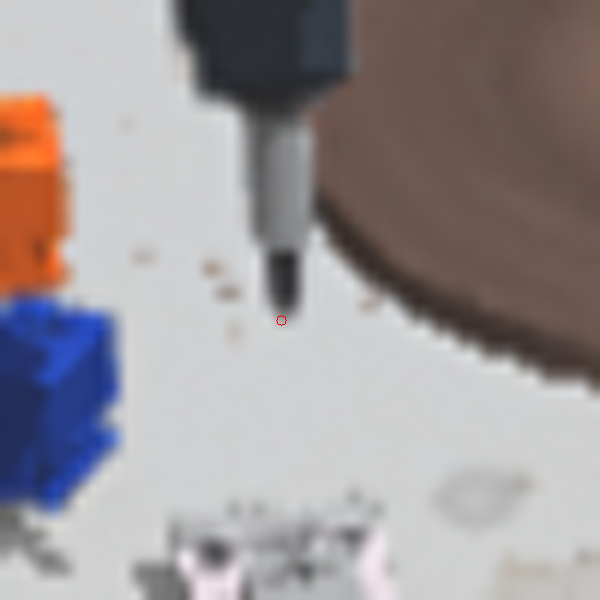

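The nose is out again and the tip sits at its predicted pixel (282,318), so the punch did not slip and is upright. Now back to the stand by the same path.

Emit:
{"fn": "arm_command", "kwargs": {"slide": [[-0.1,1,0],[-0.1,3,0],[-0.1,6,0],[-0.1,9,0],[-0.1,12,0],[-0.1,15,0],[-0.1,18,0],[-0.1,21,0],[-0.1,24,-0.1],[-0.1,27,-0.2],[-0.1,30,-0.4],[-0.1,33,-1],[-0.1,36,-2],[-0.1,39,-4],[-0.1,41,-6.5],[-0.1,42.5,-9],[-0.1,43.5,-11.5],[-0.1,44.2,-13.5],[-0.1,44.4,-14.5],[-0.1,44.4,-14.5]], "turn": [[0,0,0],[0,0,0],[0,0,0],[0,0,0],[0,0,0],[0,0,0],[0,0,0],[0,0,0],[0,0,0],[0,0,0],[0,0,0],[0,0,0],[0,0,0],[0,0,0],[0,0,0],[0,0,0],[0,0,0],[0,0,0],[0,0,0],[0,0,0]], "grip": [255,255,255,255,255,255,255,255,255,255,255,255,255,255,255,255,255,255,255,255]}}

```text
time_s: 16.87
ee_pos: [613.9, -353.7, 199.0]
ee_rot: [-23.8, 90.0, 154.9]
force: [0.2, -0.3, -1.6]
gripper_width: 15.5
```

Emit:
{"fn": "arm_command", "kwargs": {"slide": [[0,0,0],[0,0,0],[0,0,0]], "turn": [[0,0,0],[0,0,0],[0,0,0]], "grip": [255,255,255]}}

```text
time_s: 17.12
ee_pos: [611.6, -352.3, 200.9]
ee_rot: [-10.2, 90.0, 168.6]
force: [0.3, -0.1, -1.9]
gripper_width: 15.9
```

Run:
```python
from h import *
p,R,s=cur();print(p,s['force'],s['time_s'],R.as_matrix().round(3)[:,0])
goal([612.2,-352.4,115.4],-91.2)
b,d=grab('side');cv2.imwrite('pics/t13.png',cv2.resize(b[150:280,330:460],(600,600),interpolation=cv2.INTER_CUBIC)[:,:,::-1])
```

```text
[ 611.58597403 -352.3451229   200.92096615] [ 0.3465337  -0.09690898 -1.89077682] 17.1167 [-0.001  0.    -1.   ]
slide [ 8.55  0.01 -0.07] turn [-0.     0.001  0.   ] rows 2.0509157801587006 0.007523073267641792
```

View pics/t13.png

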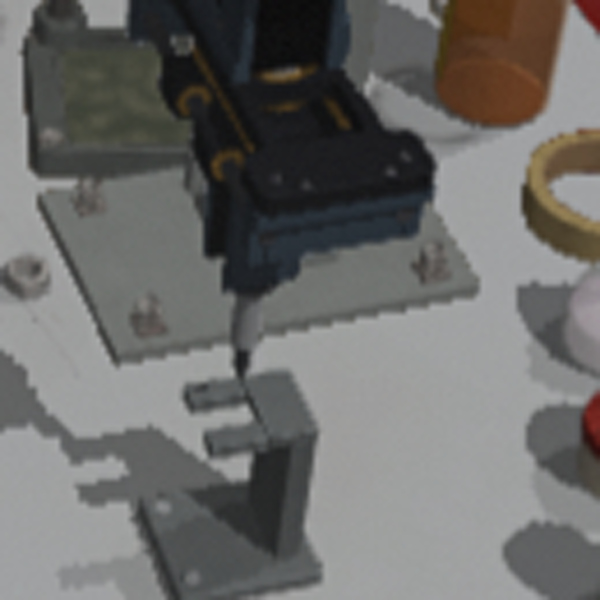

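Emit:
{"fn": "arm_command", "kwargs": {"slide": [[0,0,-0.07],[1,0,-0.07],[2,0,-0.07],[3,0,-0.07],[3.8,0,-0.07],[3.8,0,-0.07],[3.8,0,-0.07]], "turn": [[0,0,0],[0,0,0],[0,0,0],[0,0,0],[0,0,0],[0,0,0],[0,0,0]], "grip": [255,255,255,255,255,255,255]}}

```text
time_s: 17.75
ee_pos: [613.0, -352.3, 161.5]
ee_rot: [-26.6, 89.9, 152.2]
force: [0.4, 1.1, -2.0]
gripper_width: 15.6
```

```bash
python3 f.py; python3 -c "
from h import *
goal([612.2,-352.4,115.6],-91.2)"
```

```text
[ 0.02 -0.   -1.42] [0.49 0.24 0.26] [ 613.68 -352.65  163.18] [-0.000e+00 -5.482e+01 -2.379e+01  7.000e-02 -4.000e-02  0.000e+00] 18.05 16.219390952110924
slide [ 4.78 -0.02  0.15] turn [-0.    -0.001 -0.001] rows 1.1469047053814818 0.00991536309144311
```

Emit:
{"fn": "arm_command", "kwargs": {"slide": [[0,0,0.15],[0.5,0,0.15],[1,0,0.15],[1.5,0,0.15],[2,0,0.15],[2.5,0,0.15],[3,0,0.15],[3.5,0,0.15],[4,0,0.15],[4.4,0,0.15],[4.7,0,0.15],[4.7,0,0.15],[4.7,0,0.15],[4.7,0,0.15]], "turn": [[0,0,0],[0,0,0],[0,0,0],[0,0,0],[0,0,0],[0,0,0],[0,0,0],[0,0,0],[0,0,0],[0,0,0],[0,0,0],[0,0,0],[0,0,0],[0,0,0]], "grip": [255,255,255,255,255,255,255,255,255,255,255,255,255,255]}}

```text
time_s: 19.22
ee_pos: [612.0, -352.6, 116.0]
ee_rot: [142.4, 90.0, -38.9]
force: [1.3, 0.3, -2.6]
gripper_width: 16.4
```

```bash
python3 f.py
```

```text
[-0.16  0.49 -2.15] [0.46 0.3  0.38] [ 611.99 -352.51  115.97] [-0.000e+00 -5.573e+01 -2.303e+01  7.000e-02 -5.000e-02  0.000e+00] 19.5167 15.742533272219385
```

Emit:
{"fn": "arm_command", "kwargs": {"slide": [[0.05,0,0],[0.1,0,0],[0.1,0,0],[0.1,0,0]], "turn": [[0,0,0],[0,0,0],[0,0,0],[0,0,0]], "grip": [255,255,255,255]}}

```text
time_s: 19.85
ee_pos: [611.9, -352.5, 114.9]
ee_rot: [133.0, 90.0, -48.2]
force: [-0.9, 0.9, -1.1]
gripper_width: 15.9
```

```bash
python3 f.py;python3 - <<'E'
from h import *
b,d=grab('side');cv2.imwrite('pics/t14.png',cv2.resize(b[180:280,340:440],(600,600),interpolation=cv2.INTER_CUBIC)[:,:,::-1])
E
```

```text
[-0.47  0.01 -0.9 ] [0.46 0.51 0.7 ] [ 611.95 -352.48  114.88] [-2.000e-02 -5.496e+01 -2.267e+01  7.000e-02 -1.200e-01  0.000e+00] 20.15 16.24684757437369
```

View pics/t14.png

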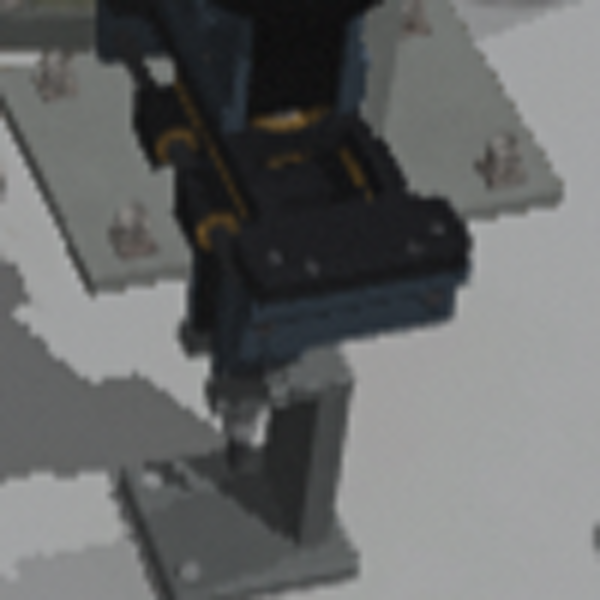

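Seated: same height as at pick-up, and the fork now takes the load. Opening, then lifting.

Emit:
{"fn": "arm_command", "kwargs": {"slide": [[0,0,0],[0,0,0],[0,0,0],[0,0,0],[0,0,0],[0,0,0],[0,0,0],[0,0,0],[-0.5,0,0],[-2,0,0],[-4,0,0],[-6,0,0],[-8.5,0,0],[-11,0,0],[-11,0,0],[-11,0,0]], "turn": [[0,0,0],[0,0,0],[0,0,0],[0,0,0],[0,0,0],[0,0,0],[0,0,0],[0,0,0],[0,0,0],[0,0,0],[0,0,0],[0,0,0],[0,0,0],[0,0,0],[0,0,0],[0,0,0]], "grip": [220,200,150,80,40,0,0,0,0,0,0,0,0,0,0,0]}}

```text
time_s: 21.53
ee_pos: [612.6, -352.9, 227.0]
ee_rot: [149.4, 89.7, -31.8]
force: [0.9, 0.2, -0.8]
gripper_width: 91.4
```

```bash
python3 f.py;python3 - <<'E'
from h import *
b,d=grab('side');cv2.imwrite('pics/t15.png',cv2.resize(b[150:280,330:460],(600,600),interpolation=cv2.INTER_CUBIC)[:,:,::-1])
p,R,s=cur();print(R.as_matrix().round(3)[:,1])
goal([479,88,200],-4.8);goal([479,88,200],175.2)
E
```

```text
[ 0.07  0.09 -0.06] [0.29 0.64 0.36] [ 611.4  -352.15  223.59] [ 0.000e+00 -5.443e+01 -2.484e+01  7.000e-02 -5.000e-02  0.000e+00] 21.8333 91.08030833954757
[-0.021 -1.    -0.001]
slide [  2.42 -43.73  14.18] turn [-1.508e+00  1.000e-03  2.000e-03] rows 11.040107755241635 12.068998164715454
slide [  2.42 -43.73  14.18] turn [ 1.633e+00  2.000e-03 -1.000e-03] rows 11.040107755241635 13.07068408367332
```

View pics/t15.png

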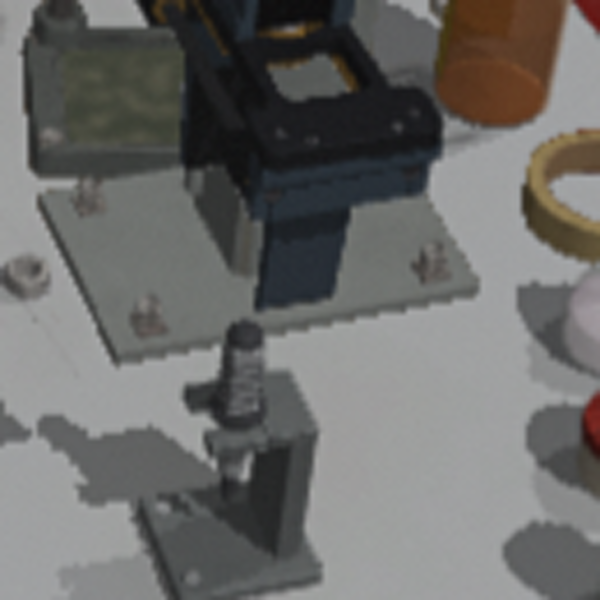

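The punch hangs upright by its collar, with the cap at (245,330) and the collar on the fork. Next is the dog, with the jaws turned across the rail.

Emit:
{"fn": "arm_command", "kwargs": {"slide": [[0,-0.3,2.5],[0,-1,5],[0,-2,7.5],[0,-3.5,10],[0,-5.5,12],[0,-8,13],[0,-11,13.7],[0,-14,14.2],[0,-17,14.3],[0,-20,14.3],[0,-23,14.3],[0,-26,14.3],[0,-29,14.3],[0,-32,14.3],[0,-35,14.3],[0.5,-38,14.3],[1,-40.5,14.3],[1.5,-42.5,14.3],[2,-43.5,14.3],[2.4,-43.8,14.3]], "turn": [[0,0,0],[0,0,0],[0,0,0],[0,0,0],[-0.1,0,0],[-0.2,0,0],[-0.3,0,0],[-0.4,0,0],[-0.5,0,0],[-0.6,0,0],[-0.7,0,0],[-0.8,0,0],[-0.9,0,0],[-1.0,0,0],[-1.1,0,0],[-1.2,0,0],[-1.3,0,0],[-1.4,0,0],[-1.5,0,0],[-1.508,0,0]], "grip": [0,0,0,0,0,0,0,0,0,0,0,0,0,0,0,0,0,0,0,0]}}

```text
time_s: 23.55
ee_pos: [477.9, 90.1, 200.0]
ee_rot: [-96.3, 90.0, 169.2]
force: [0.2, 0.6, 0.1]
gripper_width: 91.4
```

Run:
```python
from h import *
b,d=grab('side');b,d=grab('side');cv2.imwrite('pics/t16.png',cv2.resize(b[90:210,220:340],(600,600),interpolation=cv2.INTER_CUBIC)[:,:,::-1])
W=cloud('side',d); H=sel(W,[430,50,43],[510,130,56]); print('head',rect(H),len(H),H.mean(0))
p,R,s=cur();print(p,R.as_matrix().round(3)[:,1],s['time_s'],s['qpos'].round(1))
goal([477.3,89,110],-4.8);goal([477.3,89,33],-4.8)
```

```text
head (array([477.1,  86.7]), array([36.6, 27.3]), 86.5) 85 [476.51740891  85.97791874  48.54451714]
[477.61853979  88.65192852 199.86017196] [ 0.996 -0.085 -0.002] 23.65 [  9.2  11.3 102.8  -0.   66.   14.1]
slide [ 8.99 -0.02 -0.04] turn [-0.001  0.001  0.002] rows 2.1549498958979565 0.019282706587111176
slide [16.69 -0.   -0.05] turn [-0.001  0.001  0.002] rows 4.001458969925363 0.019282706587111176
```

View pics/t16.png

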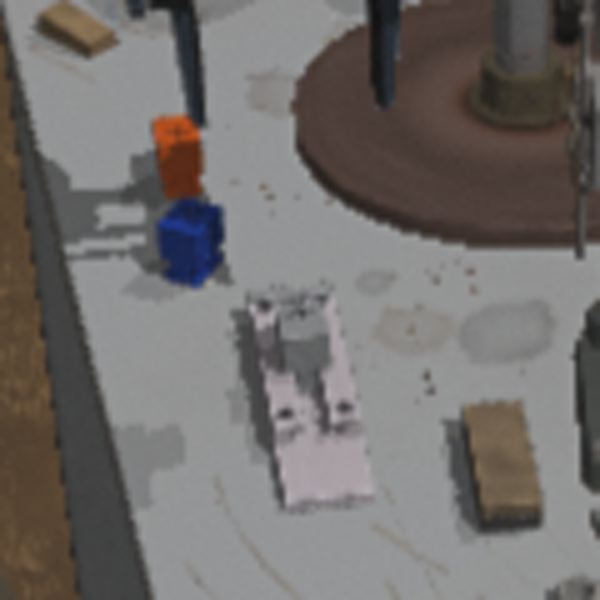

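Emit:
{"fn": "arm_command", "kwargs": {"slide": [[2,0,0],[4.5,0,0],[7,0,0],[9.5,0,0],[11.5,0,0],[13.5,0,-0.05],[15,0,-0.05],[16,0,-0.05],[16.6,0,-0.05],[16.6,0,-0.05],[16.6,0,-0.05]], "turn": [[0,0,0],[0,0,0],[0,0,0],[0,0,0],[0,0,0],[0,0,0],[0,0,0],[0,0,0],[0,0,0],[0,0,0],[0,0,0]], "grip": [0,0,0,0,0,0,0,0,0,0,0]}}

```text
time_s: 24.57
ee_pos: [478.7, 88.4, 35.0]
ee_rot: [74.5, 90.0, -20.4]
force: [0.2, -0.5, 0.7]
gripper_width: 91.3
```

```bash
python3 f.py;python3 - <<'E'
from h import *
b,d=grab('side');cv2.imwrite('pics/t17.png',cv2.resize(b[100:200,230:330],(600,600),interpolation=cv2.INTER_CUBIC)[:,:,::-1])
goal([477.4,89,33],-4.8)
E
```

```text
[ 0.08 -0.06 -0.24] [0.37 0.58 0.42] [478.89  88.87  35.48] [-7.000e-02 -3.713e+01 -1.560e+01  5.000e-02  2.000e-02  0.000e+00] 24.8667 91.2637716461037
slide [ 0.22 -0.11  0.01] turn [-0.    -0.    -0.001] rows 0.05965977308820955 0.008612466303371326
```

View pics/t17.png

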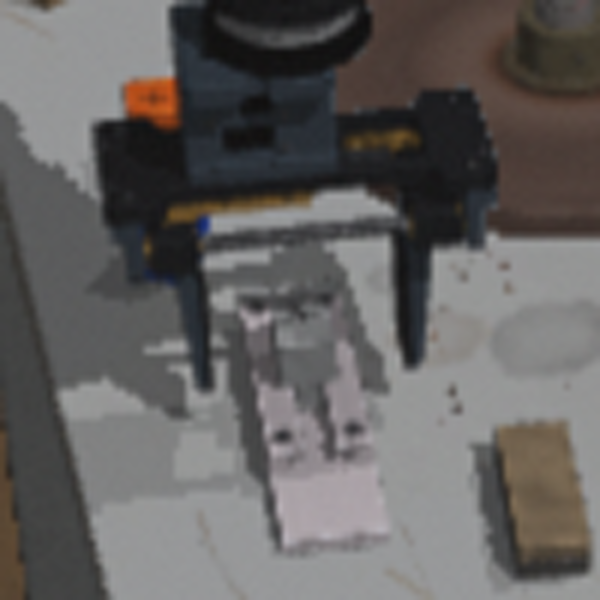

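Emit:
{"fn": "arm_command", "kwargs": {"slide": [[0.2,-0.12,0],[0.2,-0.12,0],[0.2,-0.12,0],[0.2,-0.12,0],[0.2,-0.12,0],[0.2,-0.12,0],[0.2,-0.12,0],[0.2,-0.12,0],[0.2,-0.12,0],[0.2,-0.12,0],[0.2,-0.12,0],[0.2,-0.12,0],[0.2,-0.12,0]], "turn": [[0,0,0],[0,0,0],[0,0,0],[0,0,0],[0,0,0],[0,0,0],[0,0,0],[0,0,0],[0,0,0],[0,0,0],[0,0,0],[0,0,0],[0,0,0]], "grip": [0,80,110,130,145,155,165,175,185,200,220,255,255], "newtons": 15}}

```text
time_s: 26.0
ee_pos: [477.2, 89.1, 32.7]
ee_rot: [80.6, 90.0, -14.2]
force: [0.9, -0.2, 0.2]
gripper_width: 27.7
```

```bash
python3 f.py
python3 - <<'E'
from h import *
b,d=grab('side');cv2.imwrite('pics/t18.png',cv2.resize(b[100:200,230:330],(600,600),interpolation=cv2.INTER_CUBIC)[:,:,::-1])
p,R,s=cur(); print(p,R.as_matrix().round(3)[:,1]); ux=np.array([-.084,-.9965,0]); print('travel tool cm', R.inv().apply(ux)*.1)
E
```

```text
[ 0.83 -0.29 -0.24] [0.22 0.52 0.48] [477.21  89.07  32.75] [  0.07 -37.46 -15.25   0.09   0.2   -0.  ] 26.3 27.734711622755743
[477.21095403  89.0872975   32.74648998] [ 0.996 -0.084  0.   ]
travel tool cm [ 3.38702822e-06 -1.60513515e-05  1.00003411e-01]
```

View pics/t18.png

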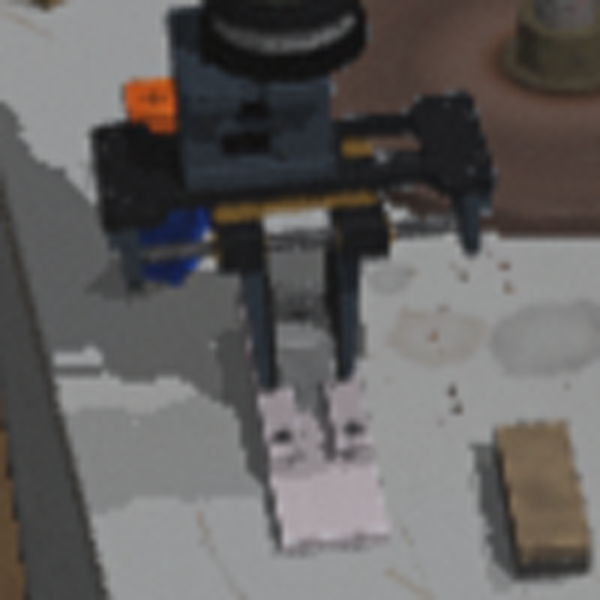

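Emit:
{"fn": "arm_command", "kwargs": {"slide": [[0,0,0.3],[0,0,0.8],[0,0,1.4],[0,0,2],[0,0,2.6],[0,0,3.2],[0,0,3.8],[0,0,4.4],[0,0,5],[0,0,5],[0,0,5]], "turn": [[0,0,0],[0,0,0],[0,0,0],[0,0,0],[0,0,0],[0,0,0],[0,0,0],[0,0,0],[0,0,0],[0,0,0],[0,0,0]], "grip": [255,255,255,255,255,255,255,255,255,255,255], "newtons": 25}}

```text
time_s: 27.27
ee_pos: [472.8, 38.5, 32.8]
ee_rot: [-7.9, 90.0, -102.7]
force: [0.3, -1.5, 1.5]
gripper_width: 27.5
```

```bash
python3 f.py
```

```text
[ 0.04 -1.64  0.93] [0.74 0.36 0.48] [472.84  39.12  32.75] [ 5.500e-01 -3.604e+01 -1.522e+01  3.700e-01 -7.000e-02  1.000e-02] 27.5667 27.704222429059193
```

Emit:
{"fn": "arm_command", "kwargs": {"slide": [[0,0,0.4],[0,0,0.9],[0,0,1.5],[0,0,2.1],[0,0,2.7],[0,0,3.3],[0,0,3.7],[0,0,3.8],[0,0,3.8],[0,0,3.8]], "turn": [[0,0,0],[0,0,0],[0,0,0],[0,0,0],[0,0,0],[0,0,0],[0,0,0],[0,0,0],[0,0,0],[0,0,0]], "grip": [255,255,255,255,255,255,255,255,255,255]}}

```text
time_s: 28.4
ee_pos: [469.6, 0.9, 32.8]
ee_rot: [-5.4, 90.0, -100.2]
force: [-0.8, -1.7, 2.6]
gripper_width: 28.2
```

```bash
python3 f.py
python3 - <<'E'
from h import *
b,d=grab('side');cv2.imwrite('pics/t19.png',cv2.resize(b[120:220,230:330],(600,600),interpolation=cv2.INTER_CUBIC)[:,:,::-1])
goal([429,-199,110],-4.8)
E
```

```text
[-0.04 -1.5   1.15] [0.49 0.29 0.57] [469.66   1.27  32.74] [ 6.200e-01 -3.559e+01 -1.504e+01  3.900e-01 -3.000e-02  1.000e-02] 28.7 27.830416341021014
slide [-7.72 -2.38 20.31] turn [0. 0. 0.] rows 5.242217903648136 0.002280229025717301
```

View pics/t19.png

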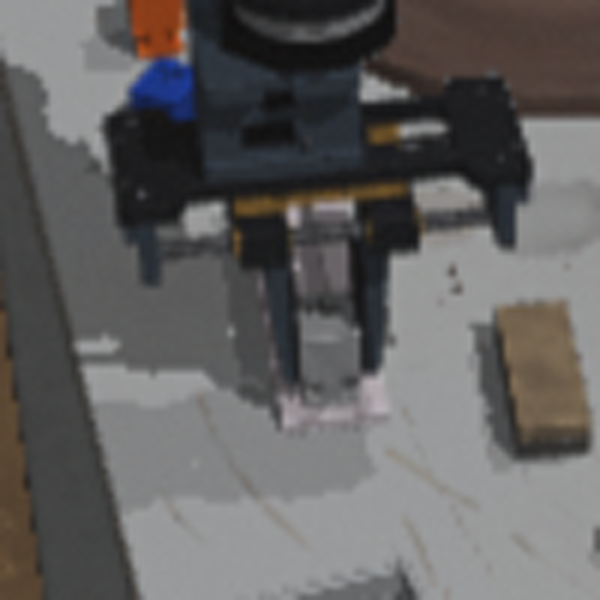

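Emit:
{"fn": "arm_command", "kwargs": {"slide": [[-0.3,0,0],[-1,0,0],[-2.5,0,0],[-4.5,0,0],[-6.5,0,0],[-7.7,0,0.3],[-7.7,-0.3,2],[-7.7,-0.7,5],[-7.7,-1,8],[-7.7,-1.4,11],[-7.7,-1.7,14],[-7.7,-2,17],[-7.7,-2.3,19.2],[-7.7,-2.4,20.3],[-7.7,-2.4,20.5],[-7.7,-2.4,20.5],[-7.7,-2.4,20.5]], "turn": [[0,0,0],[0,0,0],[0,0,0],[0,0,0],[0,0,0],[0,0,0],[0,0,0],[0,0,0],[0,0,0],[0,0,0],[0,0,0],[0,0,0],[0,0,0],[0,0,0],[0,0,0],[0,0,0],[0,0,0]], "grip": [255,255,255,255,255,255,255,255,255,255,255,255,255,255,255,255,255], "newtons": 35}}

```text
time_s: 30.17
ee_pos: [428.6, -199.9, 109.7]
ee_rot: [-162.9, 90.0, 102.4]
force: [0.1, -0.0, -2.0]
gripper_width: 27.7
```

```bash
python3 f.py
python3 - <<'E'
from h import *
b,d=grab('side');cv2.imwrite('pics/t20.png',cv2.resize(b[160:290,220:350],(600,600),interpolation=cv2.INTER_CUBIC)[:,:,::-1])
p,R,s=cur();print(R.as_matrix().round(3))
goal([429,-201.5,31],-4.8)
E
```

```text
[ 0.2   0.   -1.62] [0.27 0.41 0.4 ] [ 428.74 -199.87  109.75] [ -0.16 -34.7  -19.29   0.04   0.06   0.  ] 30.4667 28.22271950882987
[[-0.     0.997 -0.083]
 [ 0.    -0.083 -0.997]
 [-1.    -0.    -0.   ]]
slide [7.88 0.04 0.11] turn [ 0.001 -0.     0.   ] rows 1.8887220285134272 0.00557411839957106
```

View pics/t20.png

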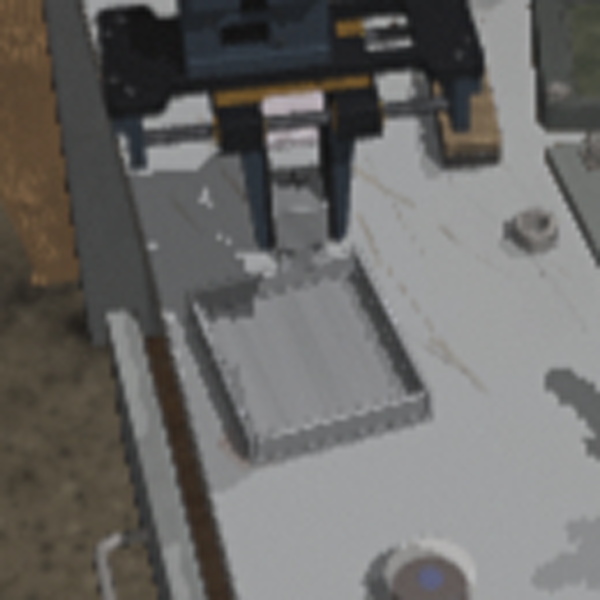

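Dog is held over the tray (dog at (300,220), tray centre about (310,365), shifted by perspective because the dog is still raised). Lowering.

Emit:
{"fn": "arm_command", "kwargs": {"slide": [[1.5,0,0.1],[3,0,0.1],[4.5,0,0.1],[6,0,0.1],[7,0,0.1],[7.6,0,0.1],[7.8,0,0.1],[7.8,0,0.1],[7.8,0,0.1]], "turn": [[0,0,0],[0,0,0],[0,0,0],[0,0,0],[0,0,0],[0,0,0],[0,0,0],[0,0,0],[0,0,0]], "grip": [255,255,255,255,255,255,255,255,255]}}

```text
time_s: 31.27
ee_pos: [429.0, -202.0, 32.2]
ee_rot: [66.2, 89.9, -28.6]
force: [1.1, 0.1, -1.1]
gripper_width: 28.0
```

```bash
python3 f.py
python3 - <<'E'
from h import *
b,d=grab('side');cv2.imwrite('pics/t21.png',cv2.resize(b[160:290,220:350],(600,600),interpolation=cv2.INTER_CUBIC)[:,:,::-1])
E
```

```text
[-0.09 -0.05 -1.53] [0.14 0.61 0.56] [ 428.9  -202.07   32.32] [ 1.000e-02 -3.688e+01 -1.555e+01  4.000e-02  6.000e-02  0.000e+00] 31.5667 27.750273782481752
```

View pics/t21.png

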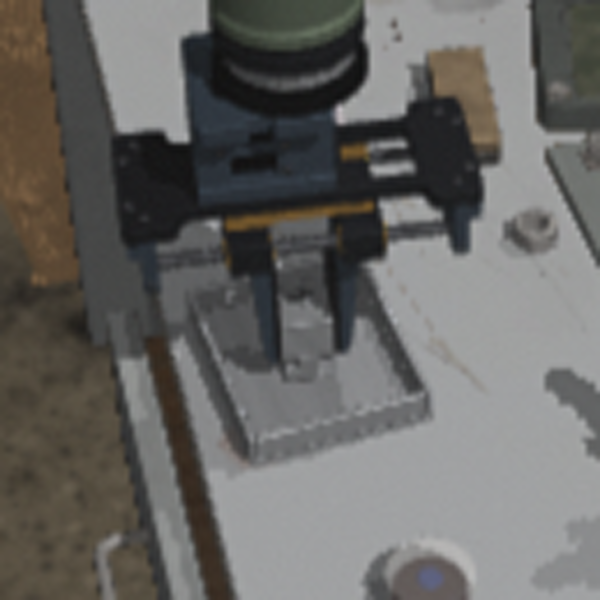

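Emit:
{"fn": "arm_command", "kwargs": {"slide": [[0.1,0,0],[0.2,0,0],[0.3,0,0],[0.36,0,0],[0.36,0,0]], "turn": [[0,0,0],[0,0,0],[0,0,0],[0,0,0],[0,0,0]], "grip": [255,255,255,255,255]}}

```text
time_s: 32.03
ee_pos: [428.5, -201.9, 28.7]
ee_rot: [-3.7, 90.0, -98.5]
force: [-1.6, 1.2, 5.6]
gripper_width: 27.6
```

```bash
python3 f.py
```

```text
[-1.06  0.78  5.37] [0.46 0.18 0.44] [ 428.48 -201.88   28.72] [-2.000e-02 -3.417e+01 -1.476e+01  5.000e-02 -5.100e-01 -0.000e+00] 32.3333 28.124068465163475
```

On the floor (7 N upward, height as predicted). Opening only part way so the fingers stay inside the tray walls, then lifting.

Emit:
{"fn": "arm_command", "kwargs": {"slide": [[-0.05,0,0],[-0.05,0,0],[-0.05,0,0],[-0.05,0,0],[-0.05,0,0],[-0.05,0,0],[-0.05,0,0],[-0.5,0,0],[-1.5,0,0],[-3.5,0,0],[-6,0,0],[-9,0,0],[-12,0,0],[-14,0,0],[-14,0,0],[-14,0,0]], "turn": [[0,0,0],[0,0,0],[0,0,0],[0,0,0],[0,0,0],[0,0,0],[0,0,0],[0,0,0],[0,0,0],[0,0,0],[0,0,0],[0,0,0],[0,0,0],[0,0,0],[0,0,0],[0,0,0]], "grip": [170,150,140,140,140,140,140,140,140,140,140,140,140,140,140,140]}}

```text
time_s: 33.67
ee_pos: [428.9, -202.1, 169.3]
ee_rot: [66.7, 89.8, -28.1]
force: [-0.4, 0.6, -0.9]
gripper_width: 41.4
```

```bash
python3 f.py
python3 - <<'E'
from h import *
b,d=grab('side');t,dt=grab('top')
cv2.imwrite('pics/t22.png',np.hstack([cv2.resize(b[160:300,220:400],(514,400)),cv2.resize(t[150:290,350:450],(286,400))])[:,:,::-1])
for n,dd in(('side',d),('top',dt)):
    W=cloud(n,dd)
    T=sel(W,[380,-255,35],[480,-150,52]); print(n,'dog',rect(T) if len(T)>3 else 0,len(T),T.mean(0))
    U=sel(W,[580,-400,151],[650,-310,165]); print('cap',len(U),U.mean(0))
    for l in['punch','dog','whetstone','nut','gem_box']:
        print(l,[(np.round(r['point']).tolist(),round(r['p'],2)) for r in env.search_frame(n,l)[:3]])
E
```

```text
[-0.46 -0.11  0.03] [0.5  0.64 0.2 ] [ 427.75 -201.51  167.16] [  0.   -33.34 -21.34   0.05   0.06   0.  ] 33.9667 41.234659350392974
side dog (array([ 428. , -202.5]), array([36.7, 28. ]), 84.9) 149 [ 427.44026324 -205.12292419   43.44754151]
cap 38 [ 611.77369518 -355.37007867  154.26215288]
punch [([609.0, -353.0, 115.0], 0.77)]
dog [([430.0, -214.0, 43.0], 0.57), ([440.0, 320.0, 38.0], 0.5)]
whetstone [([564.0, -35.0, 14.0], 0.7), ([423.0, -204.0, 4.0], 0.5)]
nut [([424.0, -201.0, 4.0], 0.43)]
gem_box [([451.0, -378.0, 19.0], 0.58)]
top dog (array([ 428. , -197.6]), array([28.6, 27.8]), 85.1) 157 [ 428.07370775 -196.99658165   44.52601674]
cap 55 [ 612.10113727 -350.52289581  154.66317987]
punch [([611.0, -349.0, 133.0], 0.62)]
dog [([430.0, -194.0, 42.0], 0.61), ([442.0, 316.0, 45.0], 0.58), ([438.0, 221.0, 37.0], 0.49)]
whetstone [([564.0, -23.0, 22.0], 0.69), ([610.0, -346.0, 135.0], 0.53)]
nut []
gem_box [([564.0, -21.0, 21.0], 0.71)]
```

View pics/t22.png

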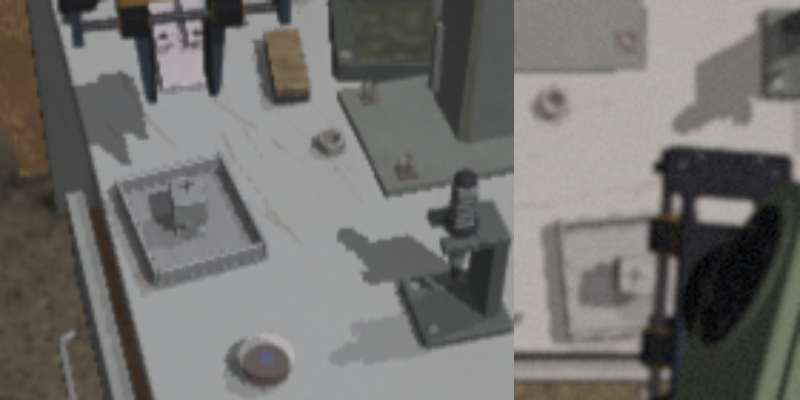

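The dog stands upright in the tray at side crop (185,200), cross on top, head top at about 45 mm. The punch hangs in the fork at (462,215), the whetstone, nut and gem box are unmoved, and the gripper is clear.

```bash
python3 -c "
from workcell import env
print(env.job_done())"
```

```text
the job is handed in; nothing more can be done
None
```

The whole job was carried out in order and handed in at about 35 s of the 72 s allowed. No verdict was reported.

- **Punching:** I took the punch from the fork and pressed it upright on the scribed cross until it reached its hard stop. I never felt the snap itself. I infer it because I pressed about 11 mm, beyond the nose's 10 mm travel, and the force rose stiffly to about 16.5 N net, above the 13 N trip limit. In mid-press the force read lower than I expected (3 to 5 N). From the images the tip was within about 2 mm of the cross's centre.
- **Punch back in the stand:** It hangs upright in the fork. The cap measures at the same place as before to about 1.5 mm, at the same height.
- **Dog:** I slid it to about x = +66 mm of the rail while it was still on the floor, then lifted it out. It now stands upright in the tray within about 5 mm of the tray's centre, with its cross visible on top.
- **Bystanders:** In the last pictures the whetstone, nut and gem box look unmoved. The detector confirmed the whetstone and gem box from the side camera. It missed the nut in both final pictures and mislabelled the gem box in the top one, so for the nut I went by eye.
- **Camera disagreement:** The two cameras disagree by about 3 to 5 mm in y. I allowed for this using the arm's own position readings.

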